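# Tighten the strip clamp with the click wrench

## Task

Tighten the bolt of the strip clamp with the click wrench: set its socket fully down on the bolt's head and turn clockwise (seen from above) until the wrench clicks, that is until its handle gives as the breakaway joint trips, and stop there without driving the handle on to its stop. Then take the wrench off without turning the bolt back and lay it flat on the table, well clear of the clamp. Leave the other things on the table where they are.

Things in the scene. Friction and masses are not known exactly. Their poses are not given: they have to be found in the camera images.
- clamp: Strip clamp fixed to the table: dark steel base 90 x 120 x 30 mm, aluminium press bar across it (top 49 mm), two guide posts (tops 54 mm, at y = -44 and +44 mm), an upright square-headed bolt in the middle. Two pale wood strips, 228 mm long, pass through it along its x axis at y = -26 and +26 mm, 30 to 36 mm up. Origin: centre of the underside, on the bolt's axis; z up.
- bolt_seat (a point): On the bolt's axis, on top of its round flange (48 mm across, 56 mm above the table), on which the socket comes to rest. The square head rises 16 mm from here and is 28 mm across flats, its top edge chamfered. The point turns with the bolt: x and y are normal to the head's flats; z up.
- bolt (a joint): Angle of the bolt in rad, growing clockwise seen from above (tightening). It starts loose at 0 to 0.15 and turns easily (0.15 N m) until it bites, somewhere between 0.52 and 0.75, not known beforehand; then it turns no more.
- wrench: Click wrench, black grip, 0.28 kg (balanced at -0.12 m), lying flat, mouth down, 28.5 mm high. Origin: on the socket's axis, level with its mouth (underside). The handle runs along -x: round head 45 mm across, shaft 13 mm wide to -0.10 m, grip 24 mm wide, 28 mm high, from -0.108 to -0.218 m, underside level with the mouth; end at -0.227 m. z up. The hole's flats face x and y.
- mouth (a point): Centre of the mouth of the wrench's socket, turning with the socket: a square hole 31 mm across flats (3 mm wider than the bolt's head), 18 mm deep, with a 2 mm lead-in, about 41 mm across outside; x and y normal to the hole's flats. Fully seated, this point lies on bolt_seat. The square has play of about 0.11 rad to either side.
- grip (a point): The place to hold the wrench: on its grip, 125 mm from the socket's axis, 14 mm above its underside; axes as wrench.
- socket (a joint): Breakaway joint between handle and socket, rad: about 0 (-0.03 to 0) while rigid. At 1.2 N m clockwise on the handle (10 N at grip) it trips: the handle swings on about that axis, the value grows, the resistance falls (0.75 N m at 0.2). Clicked from 0.08. Beyond 0.30 it nears its solid stop (0.36) and overtightens the bolt: not allowed. Unloaded it springs back.
- tape_roll: Roll of masking tape lying flat, 104 mm across, 25 mm high, loose; origin under its centre. Leave it alone.
- eraser: Eraser in a card sleeve, 20 x 42 x 12 mm, loose; origin under its centre. Leave it alone.
- block: Small wood offcut, 24 x 24 x 18 mm, loose; origin under its centre. Leave it alone.
- pliers: Pliers lying flat, 52 x 163 x 12 mm, loose; origin under its centre. Leave them alone.

How it is judged:
On the way, in this order (a step that is already met when the one before it is completed fails the run):
1. the socket sits fully down on the bolt's head (horizontal distance between mouth and bolt_seat below 0.004 m and z of mouth in the frame of bolt_seat below 0.004 m), for 0.2 s.
2. the breakaway joint trips while the socket is on the bolt and the bolt has bitten (value of joint socket above 0.08 rad and value of joint bolt above 0.48 rad and horizontal distance between mouth and bolt_seat below 0.004 m and z of mouth in the frame of bolt_seat below 0.006 m), for 0.1 s.
At the end, for the whole second after the job is handed in: The bolt is left tight (its joint above 0.48 rad), and the wrench lies still and flat on the table, mouth down (tilt under 0.08 rad, underside within 6 mm of the table), its socket at least 100 mm from the bolt's axis and not touching the clamp, its breakaway joint sprung back (value of joint bolt above 0.48 rad and height (world z) of wrench below 0.006 m and height (world z) of grip below 0.022 m and angle between wrench's own z axis and vertical below 0.08 rad and horizontal distance between wrench and clamp above 0.1 m and contact force between wrench and clamp below 0.1 N and linear speed of wrench below 0.02 m/s and value of joint socket below 0.04 rad).
It fails at once if the bolt is overtightened: the handle is driven on past the click, the breakaway joint beyond 0.30 rad (value of joint socket above 0.3 rad).
It fails at once if the gripper leans on the clamp (over 15 N) (contact force between the fingers and clamp above 15 N).
It fails at once if a bystander is moved by more than 30 mm (distance of any of tape_roll, eraser, block, pliers from where it was at the start of the episode above 0.03 m).
It also fails if it takes over 72 s, if anything falls off the work surface, if the arm or the gripper's body presses on something with over 40 N, if the wrist force passes 120 N, or if a joint passes its speed limit or range.

## Robot

A 7-joint arm with a two-finger parallel gripper is mounted at the origin on a cart in front of the work surface, level with it; the furniture and walls round the work are solid. World frame = base frame: x ahead of the robot, y to its left, z up, the work surface at z = 0. Lengths are in m, angles in rad, forces in N, time in s.
With the tool pointing down it reaches from about 0.4 to 0.875 m from the base axis. Payload 19.3 kg.
Tool frame: the origin (TCP) lies midway between the tips of the shut fingers; the grasp point (between the pads) lies 19 mm behind it; z points along the fingers, y is the direction in which the jaws open and shut (so a half turn about z gives the same grasp; the last joint's range is limited). The gripper opens to 85 mm and grips with 20 to 120 N. Pads are 22 mm wide; open, the fingers measure 114 mm over their backs; the gripper's body (76 mm by 85 mm) begins 54 mm behind the grasp point. The pads swing forward as they close: fully open they stand 13 mm farther back than shut.
Start: joints at [-1.247, 0.521, -0.036, 1.599, 0.021, 1.021, -0.113], TCP at [0.24, 0.577, 0.231] pointing down, gripper open.
Joint ranges: [-2.91, 2.91], [-0.3, 2.13], [-1.5, 1.42], [0.17, 2.43], [-1.26, 4.41], [0.16, 1.93], [-2.52, 2.52]. Speed limits (rad/s): [1.89, 1.89, 2.39, 2.39, 3.01, 3.01, 3.01].

## Interface

Orientations are given as a 3x3 rotation matrix whose columns are the frame's x, y, z axes.
In Python, from plant import read_state, capture, calibration, close_job gives the robot as it stands.
- The arm moves only by the tool servo_tool, never from a script. Its argument "increments" is one flat list of numbers, 7 for each row, row after row: the shift along the world's x, y, z in cm, then the turn, a rotation vector about the world's x, y, z in degrees, then the gripper's target within -1 to 1 (shut at 1, half-way at 0, fully open at -1). In form: [tx, ty, tz, ax, ay, az, claw, tx, ty, tz, ax, ay, az, claw, ...]. A call has 1 to 5 rows; each row is the pose to reach, as a shift and turn from the pose commanded when the call began; what a row does not reach only later rows make up. A row lasts 1/12 s, in which the tool goes at most 41.7 mm and 7.16 degrees, less where a joint would pass 70% of its speed; a pose out of reach is approached as far as the arm can. A call with a gripper value outside its range is refused whole. The fingers move at their own pace and stop on an object; the grip force is fixed at half the most. Time passes only in rows, so rows that repeat a pose let the fingers close. It gives the time, the measured TCP pose, the force and the opening at its end, in the units of the state.
- read_state(): the state, without advancing time (a new reading comes with each control period).
- capture(name): name is "scene" or "top" or "wrist"; returns (picture, depth): 384x512x3 uint8, red, green, blue; 384x512 float32, m along the optical axis (not along the pixel's ray), 0 where there is no reading.
- calibration(name): a dict with "vfov" (degrees; the focal length in pixels is half the picture's height over the tangent of half this angle, whatever the lens; pixels are square), "cx", "cy" (the principal point, pixels), "extrinsics" (4x4, takes a point from camera to world coordinates); the wrist camera has in their place "tool_from_camera" (4x4, takes a point from camera to tool coordinates, whose origin is the TCP and whose axes are the flange's). Camera axes: x right, y up, looking along -z (the intrinsics and any distortion apply to the point x, -y, -z); pixel columns grow to the right and rows downward; lengths in m; the calibration is good to about 2 mm. A picture is of the moment at which its call begins: read the wrist's pose just before it. calibration takes no time and is no camera call.
- close_job(): hands the job in, once; it reports no verdict.
The state is a dict: "time_s": time; "joint_positions": joint angles; "joint_vel": joint speeds; "effort": joint torques, N m; "eef_pos": TCP position; "orientation": TCP orientation; "contact_force": force on the tool from outside, world axes, zero at the start; "wrist_torque": the same for the moment, N m; "opening": finger opening in m.
Only numpy, scipy, OpenCV 4.12 (cv2) and the standard library are available. Lean on these libraries where they do the work, as an engineer would, in place of code of your own. Each camera call takes 0.05 s, during which the arm holds its last target.

## Working session

There is one attempt and no reset: what is moved stays moved. The work goes in short steps, Python scripts to look and compute and a tool call to move; the robot and the scene stay as the last step left them, time stands still between calls to the robot, and variables do not carry over. Pictures are saved under pics/ and viewed, and the job is handed in when it is done.

Besides the shell and the picture viewer there is one more tool, called after "Call:" by a JSON object that holds its "op" and its "data". servo_tool: Moves the arm, as the interface text tells. Its arguments: {"type":"object","properties":{"increments":{"type":"array"}},"required":["increments"]}

```bash
ls; mkdir -p pics; cat > h.py <<'E'
import numpy as np, cv2
from plant import read_state, capture, calibration
def save(n,img): cv2.imwrite('pics/'+n+'.png',cv2.cvtColor(img,cv2.COLOR_RGB2BGR))
def cam(name,st=None):
    c=calibration(name); f=192/np.tan(np.radians(c['vfov']/2))
    if 'extrinsics' in c: T=np.array(c['extrinsics'])
    else:
        W=np.eye(4);W[:3,:3]=np.array(st['orientation']);W[:3,3]=st['eef_pos'];T=W@np.array(c['tool_from_camera'])
    return f,c['cx'],c['cy'],T,c
def ray(C,u,v,z):
    f,cx,cy,T,c=C
    d=T[:3,:3]@np.array([(u-cx)/f,-(v-cy)/f,-1]);o=T[:3,3]
    return o+d*(z-o[2])/d[2]
def proj(C,p):
    f,cx,cy,T,c=C
    q=T[:3,:3].T@(np.array(p)-T[:3,3]);return cx+f*q[0]/-q[2],cy-f*q[1]/-q[2]
E
python3 - <<'E'
from h import *
s=read_state();print(s)
for n in['scene','top','wrist']:
    print(n,calibration(n))
for n in['scene','top','wrist']:
    i,d=capture(n);save(n+'0',i);np.save(n+'0d.npy',d)
E
```

```text
pics
{'time_s': 0.0, 'joint_positions': array([-1.2471721 ,  0.52198996, -0.0363569 ,  1.59996261,  0.02117309,
        1.02105859, -0.11281349]), 'joint_vel': array([ 0.00128561, -0.00147297,  0.00022876, -0.00026921, -0.00119833,
       -0.00019509,  0.00130527]), 'effort': array([ 1.23436697e-03, -9.27114487e+01,  1.98023580e+00, -3.69941676e+01,
        1.76996860e-02,  7.81075156e-03,  3.85916195e-06]), 'eef_pos': array([0.23971892, 0.57687314, 0.23075662]), 'orientation': array([[-9.23443475e-01,  3.83734301e-01, -3.66031253e-04],
       [ 3.83734474e-01,  9.23442968e-01, -9.68422383e-04],
       [-3.36079000e-05, -1.03474214e-03, -9.99999464e-01]]), 'contact_force': array([-0.07376321,  0.38880941, -0.35229273]), 'wrist_torque': array([ 0.02718445,  0.00867117, -0.00451091]), 'opening': 0.08529064109661864}
scene {'vfov': 45.50384512500135, 'cx': 249.28263071674536, 'cy': 191.00052614474257, 'extrinsics': array([[ 0.76394048,  0.25920651, -0.59093733, -0.20293711],
       [-0.6452722 ,  0.3130028 , -0.69688811, -0.82145485],
       [ 0.00432711,  0.91369647,  0.40637426,  0.57
[... 255 characters left out ...]
      [-9.99570685e-01, -2.92985325e-02, -2.05250074e-04,
         4.82497381e-02],
       [-4.45627760e-03,  1.45102444e-01,  9.89406601e-01,
         1.20102107e+00],
       [ 0.00000000e+00,  0.00000000e+00,  0.00000000e+00,
         1.00000000e+00]])}
wrist {'vfov': 64.35954647330531, 'cx': 256.5223605446297, 'cy': 187.427917387329, 'tool_from_camera': array([[-4.17820864e-04,  9.60892192e-01,  2.76922409e-01,
         6.93800952e-02],
       [ 9.99999433e-01,  1.30226077e-04,  1.05692930e-03,
         4.10371093e-04],
       [ 9.79532590e-04,  2.76922693e-01, -9.60891702e-01,
        -1.41516881e-01],
       [ 0.00000000e+00,  0.00000000e+00,  0.00000000e+00,
         1.00000000e+00]])}
```

View pics/top0.png

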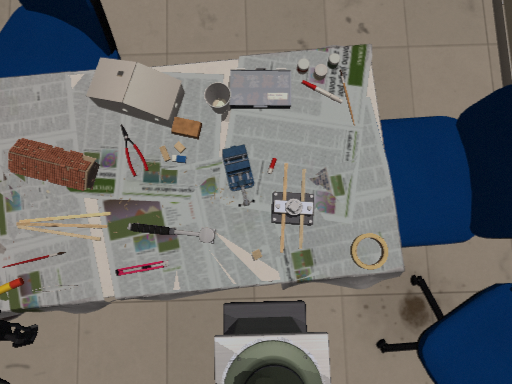

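View pics/scene0.png

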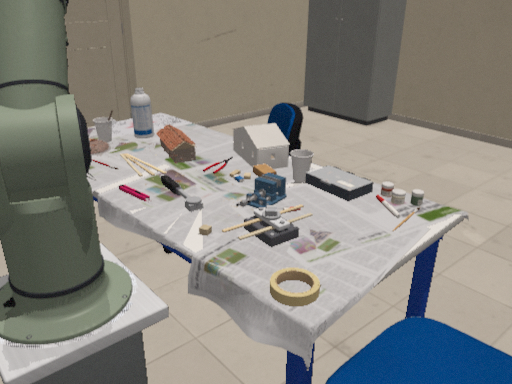

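View pics/wrist0.png

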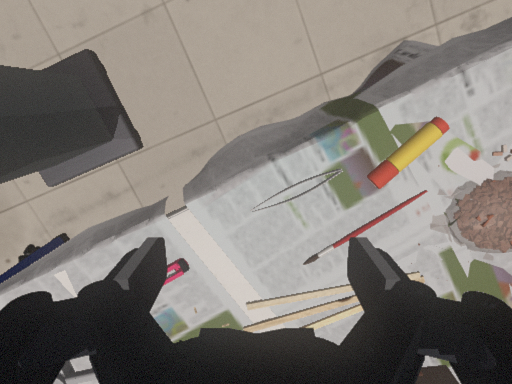

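```bash
python3 - <<'E'
from h import *
i=cv2.imread('pics/top0.png')
a=cv2.resize(i[180:280,100:330],None,fx=3.47,fy=3.47,interpolation=cv2.INTER_CUBIC);cv2.imwrite('pics/topz.png',a)
j=cv2.imread('pics/scene0.png')
a=cv2.resize(j[160:260,100:330],None,fx=3.47,fy=3.47,interpolation=cv2.INTER_CUBIC);cv2.imwrite('pics/scz.png',a)
C=cam('top')
for n,u,v,z in [('sock',207,236,.028),('gripend',130,228,.02),('grip0',170,232,.02),('bolt',293,206,.07),('block',256,254,.018),('tape',369,251,.02),('er',272,165,.01)]:
    print(n,ray(C,u,v,z).round(4))
d=np.load('top0d.npy');print(d[236,207],d[206,293])
E
```

```text
sock [0.4277 0.1723 0.028 ]
gripend [0.4572 0.3922 0.02  ]
grip0 [0.4425 0.2782 0.02  ]
bolt [ 0.5007 -0.0693  0.07  ]
block [0.3735 0.0357 0.018 ]
tape [ 0.3727 -0.2829  0.02  ]
er [ 0.6306 -0.0193  0.01  ]
1.1675328 1.1337888
```

View pics/topz.png

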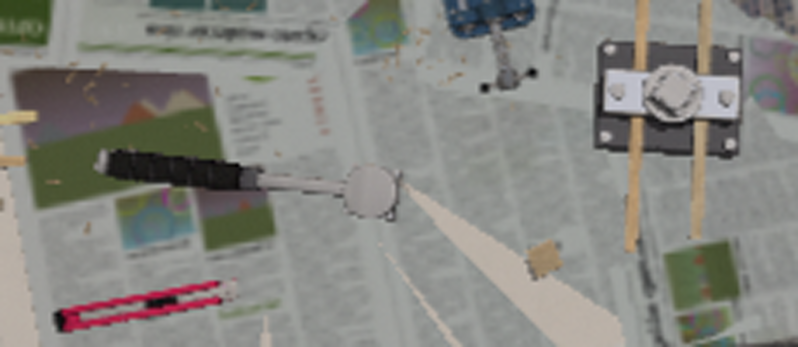

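View pics/scz.png

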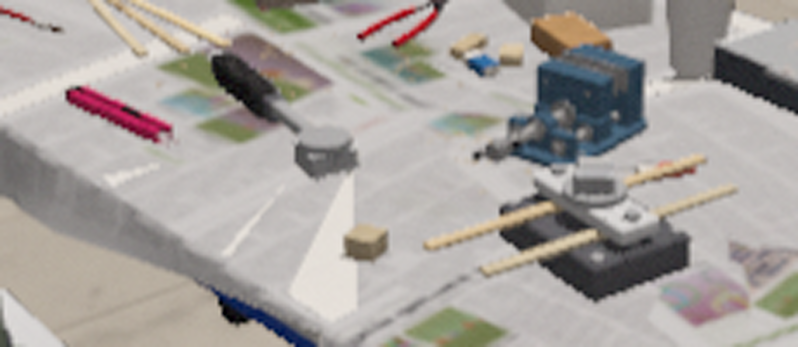

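Call:
{"op": "servo_tool", "data": {"increments": [6,-15,5,0,0,-30,-1,6,-15,5,0,0,-30,-1,8,-18,5,0,0,-35,-1,8,-18,5,0,0,-35,-1,8,-18,5,0,0,-35,-1]}}

```text
time_s: 0.57
eef_pos: [0.3206, 0.3947, 0.2818]
orientation: [[-0.53, 0.848, -0.0], [0.848, 0.53, 0.0], [0.0, -0.0, -1.0]]
contact_force: [1.0, 1.1, -0.0]
opening: 0.0854
```

```bash
python3 - <<'E'
from h import *
# heights around the clamp and wrench from top depth
d=np.load('top0d.npy');C=cam('top');f,cx,cy,T,_=C
v,u=np.mgrid[0:384,0:512]
P=np.stack([(u-cx)/f*d,-(v-cy)/f*d,-d],-1)@T[:3,:3].T+T[:3,3]
np.save('topP.npy',P)
for r in range(140,262,5): print(r,' '.join('%4d'%(1000*P[r,c,2]) for c in range(195,335,5)))
E
```

```text
140    0    0    5    0    1    0   -1    1    0    0    0    5    1   -4    1    3    0    1    1    1    2    1    3    5    2    5    1    1
145    1   -3    1    2    0    0   -1    2    2   69    0    2    3   -1    2    7   -1    2    0    5    2    0    3    4    2    0    5    3
150    0    0    3    0    1   -1   67   64   63   61   65    0    0    2    0    3    0    1    4    2    0    1    2    1    2    6    4    5
155    3    6   -1    0    0   -3   69   71   64   66   60    2    0    3    5    1    4    4    1    2    2    4    1    3    5    6    0    1
160   -3   -3    3    1   -3   -2 1201   23   10   63   64    2    3    4    0    2   14    0    4    3    0    0    7    0    6    0   -2    0
165    0    1    0    4    0   -2   59   64   69   66   67    1    4    2    0   11    2    0   32    0    1    2    2    0    0    1    6    5
170    0   -2    1    1   -1    1    8   68   66   49   33    8   -3    0    2   15    3    3   36    0    0    5   37    1    6    2    3    3
175    2    3    1    5   -5   -2   -1   24   30   34   10    9    1    0    2    4    2    
[... 1799 characters left out ...]
  31    3    1   -2   -3    1    0   -1    4    2   -1    5    4   -2   33    3    2 1201   34    0    4    0    3    0    0
245    0    2    0    5   -1    0   -1   -2    0    2   -5    3    1    2   -1    2    3   37    0    3    1   33    2    1    6   -3    2    0
250    0    1    2    0    1    1    0    4    0   -2    2    0   20    2   -2    2   -1   35    0    0    0    2    0    2    4    6    1    0
255    0    0   -1    4    0   -3   -2    2    0   -2    2    0   19   17    0    0    0    3   -1    2    2   -1    1    1    4    3    1    1
260    2    1   -3    1    0    0    4    1   -2    1   -1   -1   -4    4    1   -4   -1   -5    1    0    2    2    1    1    0   -1    1    0
```

Call:
{"op": "servo_tool", "data": {"increments": [4,-11,0,0,0,-20,-1,8,-22,0,0,0,-40,-1,12,-33,-2,0,0,-40,-1,15,-42,-3,0,0,-40,-1,18,-51,-3,0,0,-40,-1]}}

```text
time_s: 0.98
eef_pos: [0.3902, 0.1994, 0.272]
orientation: [[0.065, 0.998, 0.0], [0.998, -0.065, 0.0], [0.0, 0.0, -1.0]]
contact_force: [0.9, 0.7, 0.3]
opening: 0.0853
```

Call:
{"op": "servo_tool", "data": {"increments": [4,-12,0,0,0,-5,-1,8,-25,0,0,0,-5,-1,11,-34,-1,0,0,-5,-1,11,-34,-1,0,0,-5,-1,11,-34,-1,0,0,-5,-1]}}

```text
time_s: 1.4
eef_pos: [0.4544, 0.0013, 0.2677]
orientation: [[0.145, 0.989, 0.0], [0.989, -0.145, 0.0], [0.0, 0.0, -1.0]]
contact_force: [1.1, 0.8, -0.3]
opening: 0.0854
```

Call:
{"op": "servo_tool", "data": {"increments": [3,-8,0,0,0,0,-1,4.5,-12,0,0,0,0,-1,4.5,-12,0,0,0,0,-1,4.5,-12,0,0,0,0,-1,4.5,-12,0,0,0,0,-1]}}

```text
time_s: 1.82
eef_pos: [0.4992, -0.1194, 0.2672]
orientation: [[0.15, 0.989, -0.001], [0.989, -0.15, -0.001], [-0.001, -0.0, -1.0]]
contact_force: [-0.2, 0.7, -0.1]
opening: 0.0856
```

```bash
python3 - <<'E'
from h import *
s=read_state();print(s['eef_pos'],s['orientation'])
i,d=capture('wrist');save('w1',i);np.save('w1d.npy',d)
C=cam('wrist',s);print(C[3][:3,3]);print(proj(C,[.5,-.07,.07]))
import pickle;pickle.dump(s,open('w1s.pkl','wb'))
E
```

```text
[ 0.49924203 -0.11942015  0.26722462] [[ 1.49949067e-01  9.88693543e-01 -5.95784882e-04]
 [ 9.88693057e-01 -1.49949638e-01 -1.06969292e-03]
 [-1.14693621e-03 -4.28648922e-04 -9.99999250e-01]]
[ 0.510606   -0.04989176  0.40866084]
(np.float64(249.58032810555582), np.float64(119.62081855592717))
```

View pics/w1.png

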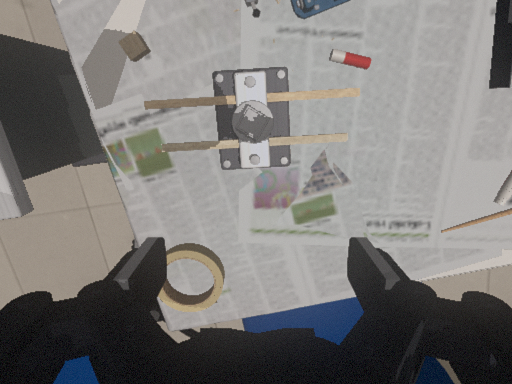

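```bash
python3 - <<'E'
import cv2
i=cv2.imread('pics/w1.png')
cv2.imwrite('pics/w1z.png',cv2.resize(i[92:152,213:293],None,fx=9,fy=9,interpolation=cv2.INTER_CUBIC))
E
```

```text
(no output)
```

View pics/w1z.png

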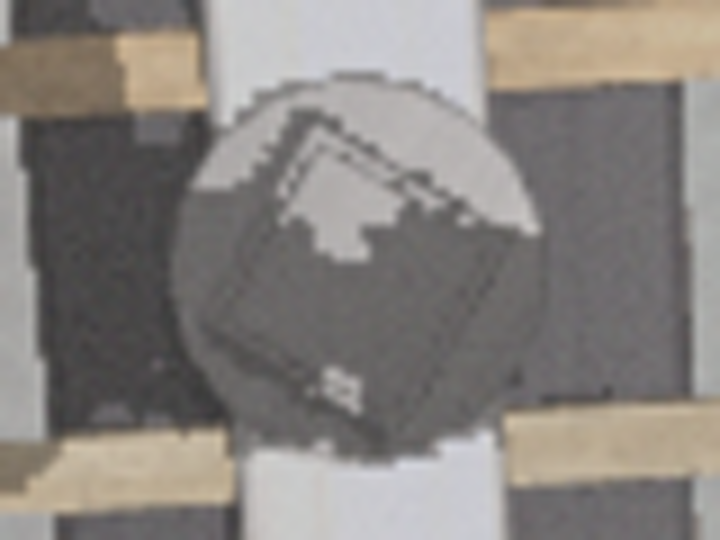

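Call:
{"op": "servo_tool", "data": {"increments": [0,0,-4,0,0,0,-1,0,0.0,-8,0,0,0,-1,0,0,-13,0,0,0,-1,0,0,-13,0,0,0,-1,0,0,-13,0,0,0,-1]}}

```text
time_s: 2.28
eef_pos: [0.498, -0.1155, 0.1361]
orientation: [[0.144, 0.99, -0.004], [0.99, -0.144, 0.0], [-0.0, -0.004, -1.0]]
contact_force: [-0.5, 0.2, 0.6]
opening: 0.0856
```

```bash
python3 - <<'E'
from h import *
s=read_state();print(s['eef_pos'],s['joint_positions'])
i,d=capture('wrist');save('w2',i);np.save('w2d.npy',d)
C=cam('wrist',s);print(proj(C,[.5,-.07,.07]))
import pickle;pickle.dump(s,open('w2s.pkl','wb'))
u,v=map(int,proj(C,[.5,-.07,.07]))
cv2.imwrite('pics/w2z.png',cv2.resize(i[v-45:v+45,u-55:u+65,::-1],None,fx=6.5,fy=6.5,interpolation=cv2.INTER_CUBIC));print(u-55,v-45)
E
```

```text
[ 0.497958   -0.11553187  0.1361117 ] [-0.2215018   0.52400925  0.45201834  1.99760134 -0.34599801  0.69907803
  0.30179209]
(np.float64(248.93507699110026), np.float64(137.75049496583694))
193 92
```

View pics/w2z.png

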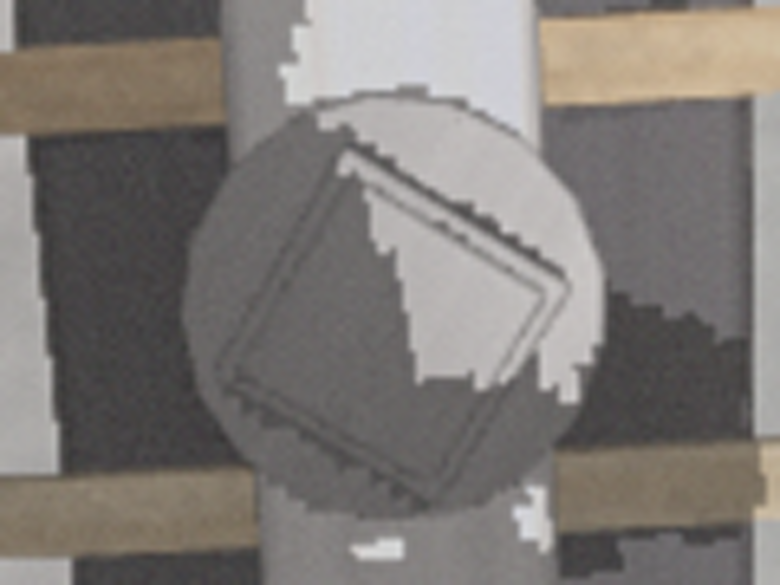

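```bash
python3 - <<'E'
from h import *
import pickle
s=pickle.load(open('w2s.pkl','rb'));C=cam('wrist',s)
for z,q in[(.072,[(360,178),(545,292),(430,488),(237,370)]),(.070,[(343,150),(568,288),(432,500),(220,368)])]:
    P=np.array([ray(C,193+a/6.5,92+b/6.5,z) for a,b in q]);print(P.round(4),P.mean(0).round(4))
    E=np.roll(P,-1,0)-P;print(np.linalg.norm(E,axis=1).round(4),(np.degrees(np.arctan2(E[:,1],E[:,0]))%90).round(1))
# flange circle in zoom: x 185..605,y 88..518
print(ray(C,193+395/6.5,92+303/6.5,.056))
s2=read_state();print(s2['eef_pos'])
i,d=capture('wrist');save('w3',i)
P=np.load('topP.npy')
m=(P[...,2]>.03)&(P[...,2]<.12)
for (a,b,c,e) in[(220,255,143,178),(228,256,178,208)]:
    q=P[c:e,a:b][m[c:e,a:b]];print(q.min(0).round(3),q.max(0).round(3))
E
```

```text
[[ 0.5016 -0.0578  0.072 ]
 [ 0.5187 -0.0719  0.072 ]
 [ 0.504  -0.0906  0.072 ]
 [ 0.4859 -0.0753  0.072 ]] [ 0.5025 -0.0739  0.072 ]
[0.0222 0.0237 0.0237 0.0235] [50.5 51.9 49.8 48.1]
[[ 0.5002 -0.0549  0.07  ]
 [ 0.5212 -0.0721  0.07  ]
 [ 0.504  -0.0924  0.07  ]
 [ 0.4839 -0.0751  0.07  ]] [ 0.5023 -0.0736  0.07  ]
[0.0271 0.0266 0.0264 0.0259] [50.7 49.7 49.3 51.2]
[ 0.50272349 -0.0727259   0.056     ]
[ 0.49916341 -0.11610248  0.13810955]
[0.592 0.048 0.03 ] [0.682 0.123 0.072]
[0.511 0.037 0.03 ] [0.591 0.104 0.047]
```

```bash
python3 - <<'E'
from h import *
import pickle
s=read_state();print(s['eef_pos'],s['time_s'])
i,d=capture('wrist');print(read_state()['eef_pos'])
save('w4',i);np.save('w4d.npy',d)
C=cam('wrist',s);pickle.dump(s,open('w4s.pkl','wb'))
u,v=map(int,proj(C,[.5025,-.0735,.07]))
cv2.imwrite('pics/w4z.png',cv2.resize(i[v-40:v+40,u-50:u+50,::-1],None,fx=7.5,fy=7.5,interpolation=cv2.INTER_CUBIC));print(u-50,v-40)
f,cx,cy,T,_=C
vv,uu=np.mgrid[0:384,0:512]
P=np.stack([(uu-cx)/f*d,-(vv-cy)/f*d,-d],-1)@T[:3,:3].T+T[:3,3]
q=P[v-8:v+8,u-8:u+8,2];print('top z',np.median(q))
m=(P[...,2]>.052)&(P[...,2]<.09); m[:v-40]=0;m[v+40:]=0;m[:,:u-50]=0;m[:,u+50:]=0
n,l,st,ce=cv2.connectedComponentsWithStats(m.astype(np.uint8));k=1+st[1:,4].argmax();q=P[l==k]
print(q[:,:2].min(0),q[:,:2].max(0),(q[:,:2].min(0)+q[:,:2].max(0))/2)
m=(P[...,2]>.066)&(l==k);q=P[m];r=cv2.minAreaRect(q[:,:2].astype(np.float32)*1000);print(r)
E
```

```text
[ 0.49999517 -0.11642374  0.13921202] 2.3833
[ 0.5003496  -0.11655396  0.13965212]
199 100
top z 0.07102286995077421
[ 0.47866378 -0.09725837] [ 0.52565606 -0.04972249] [ 0.50215992 -0.07349043]
((502.00140380859375, -73.71929931640625), (28.167415618896484, 27.962541580200195), 50.956932067871094)
```

View pics/w4z.png

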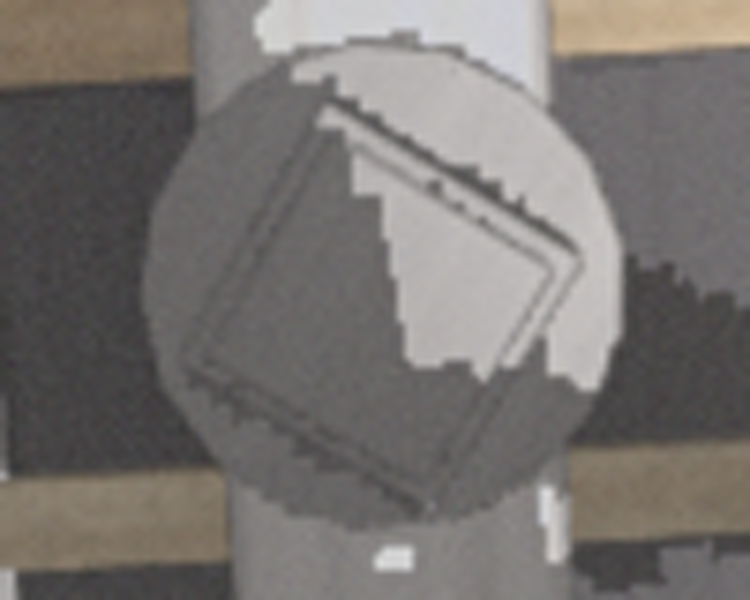

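Call:
{"op": "servo_tool", "data": {"increments": [-3,3,0,0,0,7,-1,-6,6,0,0,0,14,-1,-9.5,9,0,0,0,21,-1,-9.5,12.3,0,0,0,28,-1,-9.5,12.3,0,0,0,35,-1]}}

```text
time_s: 2.85
eef_pos: [0.4037, 0.0123, 0.1396]
orientation: [[-0.46, 0.888, 0.003], [0.888, 0.46, 0.003], [0.001, 0.004, -1.0]]
contact_force: [1.6, 1.4, 0.3]
opening: 0.0853
```

Call:
{"op": "servo_tool", "data": {"increments": [0,0,0,0,0,7,-1,0,0,-2,0,0,14,-1,0,0,-4,0,0,23,-1,0,0,-7,0,0,23,-1,0,0,-7,0,0,23,-1]}}

```text
time_s: 3.27
eef_pos: [0.404, 0.0063, 0.066]
orientation: [[-0.763, 0.646, -0.002], [0.646, 0.763, -0.0], [0.001, -0.001, -1.0]]
contact_force: [-2.6, -0.1, -0.3]
opening: 0.0854
```

```bash
python3 - <<'E'
from h import *
s=read_state();print(s['eef_pos'],s['joint_positions'])
E
```

```text
[0.40395546 0.00634394 0.06597951] [-0.26407438  0.49966072  0.12846524  2.29030814 -0.17429464  0.36167973
  0.8803828 ]
```

Call:
{"op": "servo_tool", "data": {"increments": [0,0,4,0,0,-7,-1,0,0,8,0,0,-14,-1,1,3.5,10,0,0,-21,-1,2,7,11,0,0,-28,-1,2.5,10.5,11,0,0,-35,-1]}}

```text
time_s: 3.68
eef_pos: [0.4308, 0.1082, 0.1825]
orientation: [[-0.28, 0.96, 0.006], [0.96, 0.28, 0.004], [0.002, 0.007, -1.0]]
contact_force: [1.5, -0.2, 0.1]
opening: 0.0857
```

Call:
{"op": "servo_tool", "data": {"increments": [0,4,0,0,0,-7,-1,0,6,0,0,0,-14,-1,0,6,0,0,0,-21,-1,0,6,0,0,0,-23,-1,0,6,0,0,0,-23,-1]}}

```text
time_s: 4.1
eef_pos: [0.4289, 0.1678, 0.1798]
orientation: [[0.11, 0.994, 0.002], [0.994, -0.11, 0.002], [0.002, 0.001, -1.0]]
contact_force: [0.7, 0.1, 0.1]
opening: 0.0853
```

Call:
{"op": "servo_tool", "data": {"increments": [0,0,0,0,0,0,-1,0,0,0,0,0,0,-1]}}

```text
time_s: 4.27
eef_pos: [0.429, 0.1669, 0.1787]
orientation: [[0.106, 0.994, 0.001], [0.994, -0.106, 0.001], [0.001, 0.001, -1.0]]
contact_force: [0.7, 0.2, 0.0]
opening: 0.085
```

```bash
cat > w.py <<'E'
from h import *
import sys
n=sys.argv[1]
s=read_state();print(s['eef_pos'],np.degrees(np.arctan2(s['orientation'][1,1],s['orientation'][0,1])))
i,d=capture('wrist');save(n,i)
C=cam('wrist',s);f,cx,cy,T,_=C
vv,uu=np.mgrid[0:384,0:512]
P=np.stack([(uu-cx)/f*d,-(vv-cy)/f*d,-d],-1)@T[:3,:3].T+T[:3,3]
import pickle;pickle.dump((s,i,d,P),open(n+'.pkl','wb'))
E
python3 w.py w5
```

```text
[0.42895352 0.16689174 0.17865194] -6.110054354762654
```

View pics/w5.png

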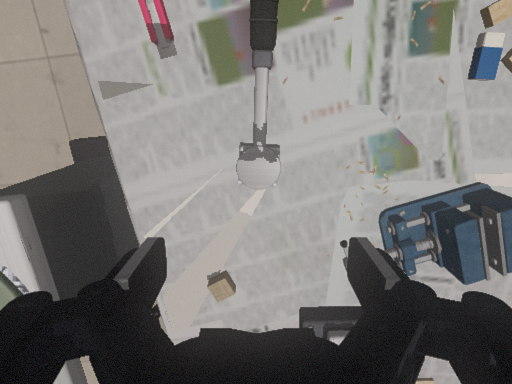

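Call:
{"op": "servo_tool", "data": {"increments": [0,4,0,0,0,0,-1,0,8,0,0,0,0,-1,0,8,0,0,0,0,-1,0,8,0,0,0,0,-1]}}

```text
time_s: 4.65
eef_pos: [0.4285, 0.2484, 0.1775]
orientation: [[0.104, 0.995, -0.0], [0.995, -0.104, 0.0], [0.0, -0.0, -1.0]]
contact_force: [0.0, -0.1, -0.9]
opening: 0.0852
```

```bash
python3 w.py w6; python3 - <<'E'
import pickle
from h import *
s,i,d,P=pickle.load(open('w6.pkl','rb'))
m=((P[...,2]>.008)&(P[...,2]<.05)&(P[...,0]>.37)&(P[...,0]<.5)&(P[...,1]>.13)&(P[...,1]<.42)).astype(np.uint8)
n,l,st,ce=cv2.connectedComponentsWithStats(m);print(st[1:][st[1:,4]>50]);
k=1+st[1:,4].argmax()
q=P[l==k];print(q.min(0),q.max(0))
top=q[q[:,2]>.02]
ys=np.arange(.14,.41,.01)
for y in ys:
    t=q[abs(q[:,1]-y)<.004]
    if len(t)>5: print(round(y,3),t[:,0].min().round(4),t[:,0].max().round(4),((t[:,0].min()+t[:,0].max())/2).round(4),np.percentile(t[:,2],90).round(4))
cv2.imwrite('pics/w6m.png',(l==k).astype(np.uint8)*255)
E
```

```text
[0.42852554 0.24835912 0.17745231] -5.9718908370532695
[[ 246    1   45  262 6259]]
[0.40930043 0.15071795 0.00810925] [0.47282173 0.39794037 0.03027364]
0.15 0.4231 0.4495 0.4363 0.0287
0.16 0.4093 0.4518 0.4305 0.029
0.17 0.41 0.4535 0.4318 0.029
0.18 0.4108 0.4541 0.4324 0.029
0.19 0.4148 0.4557 0.4353 0.0286
0.2 0.4158 0.443 0.4294 0.0247
0.21 0.4308 0.4437 0.4372 0.0245
0.22 0.4327 0.4458 0.4393 0.0245
0.23 0.4337 0.4466 0.4402 0.0247
0.24 0.4348 0.4486 0.4417 0.0247
0.25 0.4368 0.4493 0.443 0.0245
0.26 0.4377 0.4512 0.4444 0.0245
0.27 0.4367 0.4549 0.4458 0.0256
0.28 0.4374 0.4598 0.4486 0.0263
0.29 0.4368 0.4604 0.4486 0.0278
0.3 0.4378 0.4625 0.4501 0.028
0.31 0.4397 0.464 0.4519 0.0278
0.32 0.4407 0.4646 0.4527 0.0282
0.33 0.4418 0.4669 0.4544 0.0279
0.34 0.4436 0.4682 0.4559 0.0277
0.35 0.4447 0.469 0.4569 0.028
0.36 0.4466 0.471 0.4588 0.0277
0.37 0.4469 0.4724 0.4597 0.0279
0.38 0.4489 0.4728 0.4608 0.0278
0.39 0.4522 0.4728 0.4625 0.0257
0.4 0.4549 0.4626 0.4588 0.0244
```

View pics/w6.png

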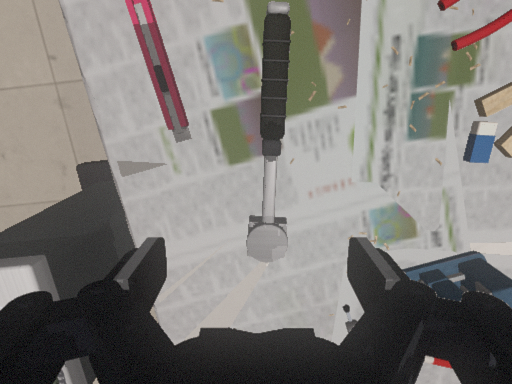

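Call:
{"op": "servo_tool", "data": {"increments": [1,2.5,-4,0,0,-1.7,-1,2.1,4.9,-8,0,0,-1.7,-1,2.1,4.9,-12,0,0,-1.7,-1,2.1,4.9,-14,0,0,-1.7,-1,2.1,4.9,-14,0,0,-1.7,-1]}}

```text
time_s: 5.12
eef_pos: [0.4479, 0.2933, 0.0329]
orientation: [[0.137, 0.99, -0.006], [0.99, -0.137, -0.005], [-0.005, -0.005, -1.0]]
contact_force: [-2.4, -1.8, 0.4]
opening: 0.0853
```

Call:
{"op": "servo_tool", "data": {"increments": [0,0,0,0,0,0,-1]}}

```text
time_s: 5.2
eef_pos: [0.4498, 0.294, 0.0373]
orientation: [[0.138, 0.99, -0.002], [0.99, -0.138, -0.002], [-0.002, -0.001, -1.0]]
contact_force: [0.5, -1.1, 0.6]
opening: 0.0849
```

```bash
python3 w.py w7
```

```text
[0.44976138 0.29397492 0.03729102] -7.956217722404251
```

View pics/w7.png

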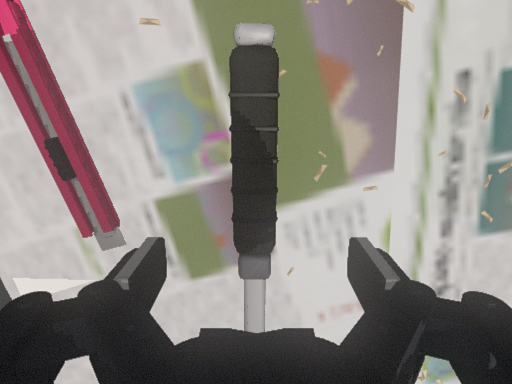

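```bash
python3 - <<'E'
import pickle
from h import *
s,i,d,P=pickle.load(open('w7.pkl','rb'))
C=cam('wrist',s)
print('tcp px',proj(C,s['eef_pos']))
for p in[(110,240),(122,235),(90,225),(255,270),(255,245),(233,100),(277,100),(233,200),(277,200)]: print(p,P[p[1],p[0]].round(4))
R=s['orientation'];t=s['eef_pos']
for p in [(122,235),(110,245)]: print('tool',(R.T@(P[p[1],p[0]]-t)).round(4))
E
```

```text
tcp px (np.float64(254.93002943943705), np.float64(242.97465138890243))
(110, 240) [0.356  0.2912 0.0016]
(122, 235) [0.3651 0.294  0.0028]
(90, 225) [0.3476 0.3036 0.0035]
(255, 270) [0.4465 0.2709 0.0246]
(255, 245) [0.4489 0.2878 0.0272]
(233, 100) [0.4489 0.3647 0.0241]
(277, 100) [0.4702 0.3618 0.0227]
(233, 200) [0.4405 0.3136 0.0228]
(277, 200) [ 0.4645  0.302  -0.0016]
tool [-0.0116 -0.0838  0.0346]
tool [-0.0186 -0.0923  0.0348]
```

Call:
{"op": "servo_tool", "data": {"increments": [0,0.2,-2,0,0,0.2,-1,0,0.2,-3.4,0,0,0.2,-1,0,0.2,-3.4,0,0,0.2,-1,0,0.2,-3.4,0,0,0.2,-1]}}

```text
time_s: 5.58
eef_pos: [0.4506, 0.2978, 0.0053]
orientation: [[0.134, 0.991, 0.001], [0.991, -0.134, 0.001], [0.001, 0.001, -1.0]]
contact_force: [-0.6, 0.4, 0.3]
opening: 0.0853
```

Call:
{"op": "servo_tool", "data": {"increments": [0,0,0,0,0,0,-1,0,0,0,0,0,0,-0.5]}}

```text
time_s: 5.75
eef_pos: [0.4505, 0.2982, 0.005]
orientation: [[0.133, 0.991, 0.002], [0.991, -0.133, 0.001], [0.002, 0.001, -1.0]]
contact_force: [-0.4, 0.0, 0.4]
opening: 0.0757
```

Call:
{"op": "servo_tool", "data": {"increments": [0,0,-0.1,0,0,0,0,0,0,-0.1,0,0,0,0.5,0,0,-0.1,0,0,0,1,0,0,-0.1,0,0,0,1,0,0,-0.1,0,0,0,1]}}

```text
time_s: 6.17
eef_pos: [0.45, 0.2978, 0.0026]
orientation: [[0.133, 0.991, 0.0], [0.991, -0.133, 0.0], [0.0, 0.0, -1.0]]
contact_force: [0.2, -0.8, 5.1]
opening: 0.0227
```

Call:
{"op": "servo_tool", "data": {"increments": [0,0,0,0,0,0,1,0,0,0,0,0,0,1,0,0,0,0,0,0,1]}}

```text
time_s: 6.42
eef_pos: [0.45, 0.2978, 0.0026]
orientation: [[0.133, 0.991, 0.0], [0.991, -0.133, 0.0], [0.0, 0.0, -1.0]]
contact_force: [-0.6, -1.1, 6.4]
opening: 0.0231
```

Call:
{"op": "servo_tool", "data": {"increments": [0,0,2,0,0,0,1,0,0,5,0,0,0,1,0,0,9,0,0,0,1,0,0,13,0,0,0,1,0,0,13,0,0,0,1]}}

```text
time_s: 6.83
eef_pos: [0.4521, 0.299, 0.1384]
orientation: [[0.134, 0.991, 0.006], [0.991, -0.134, 0.005], [0.006, 0.005, -1.0]]
contact_force: [1.8, 1.8, -3.4]
opening: 0.023
```

Call:
{"op": "servo_tool", "data": {"increments": [-1,-4,0,0,0,7,1,-2,-8,0,0,0,14,1,-3,-12,0,0,0,21,1,-4,-16,0,0,0,28,1,-4.5,-20,0,0,0,35,1]}}

```text
time_s: 7.25
eef_pos: [0.4031, 0.0967, 0.1323]
orientation: [[-0.464, 0.886, -0.001], [0.886, 0.464, -0.0], [0.0, -0.001, -1.0]]
contact_force: [2.5, -0.5, -3.4]
opening: 0.0232
```

Call:
{"op": "servo_tool", "data": {"increments": [0,-3,0,0,0,6,1,0,-6,0,0,0,12,1,0,-9.2,0,0,0,18,1,0,-9.2,0,0,0,23.3,1,0,-9.2,0,0,0,23.3,1]}}

```text
time_s: 7.67
eef_pos: [0.4046, 0.0045, 0.1324]
orientation: [[-0.773, 0.635, -0.0], [0.635, 0.773, -0.0], [0.0, -0.0, -1.0]]
contact_force: [-0.5, 0.7, -2.6]
opening: 0.0229
```

Call:
{"op": "servo_tool", "data": {"increments": [0,0,0,0,0,0,1,0,0,0,0,0,0,1,0,0,0,0,0,0,1]}}

```text
time_s: 7.92
eef_pos: [0.4048, 0.0072, 0.1322]
orientation: [[-0.772, 0.636, -0.0], [0.636, 0.772, 0.0], [0.0, -0.0, -1.0]]
contact_force: [-0.0, 0.2, -3.3]
opening: 0.0229
```

```bash
python3 w.py w8; python3 -c "
from h import *
i,d=capture('scene');save('s8',i);i,d=capture('top');save('t8',i);cv2.imwrite('pics/s8z.png',cv2.resize(i[160:300,180:340,::-1],None,fx=4,fy=4));s=read_state();print(s['contact_force'],s['wrist_torque'],s['orientation'])"
```

```text
[0.40481222 0.00722345 0.132233  ] 50.52589238212623
[ 0.41502879  0.47928579 -2.56646728] [ 0.05941863 -0.02380229 -0.04209123] [[-7.72543963e-01  6.34961249e-01 -1.92328397e-04]
 [ 6.34961272e-01  7.72543963e-01 -9.30859720e-05]
 [ 8.94761566e-05 -1.94034089e-04 -9.99999977e-01]]
```

View pics/s8.png

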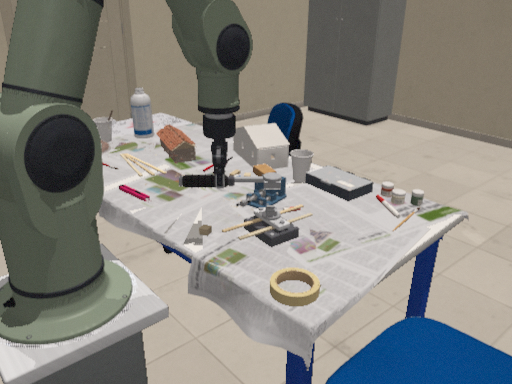

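View pics/w8.png

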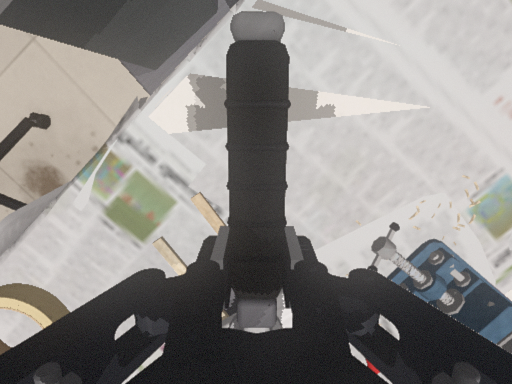

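View pics/s8z.png

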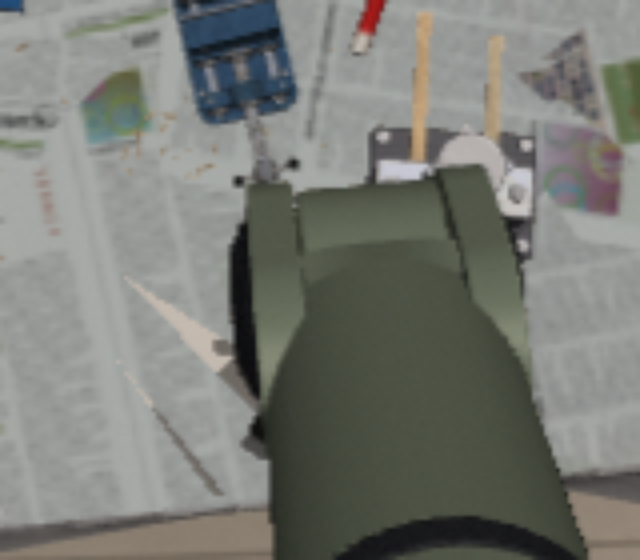

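```bash
python3 -c "
from h import *
i=cv2.imread('pics/s8.png');cv2.imwrite('pics/s8zz.png',cv2.resize(i[160:250,170:310],None,fx=5.5,fy=5.5,interpolation=cv2.INTER_CUBIC))
i=cv2.imread('pics/t8.png');cv2.imwrite('pics/t8zz.png',cv2.resize(i[180:240,260:330],None,fx=9,fy=9,interpolation=cv2.INTER_CUBIC))
"
```

```text
(no output)
```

View pics/s8zz.png

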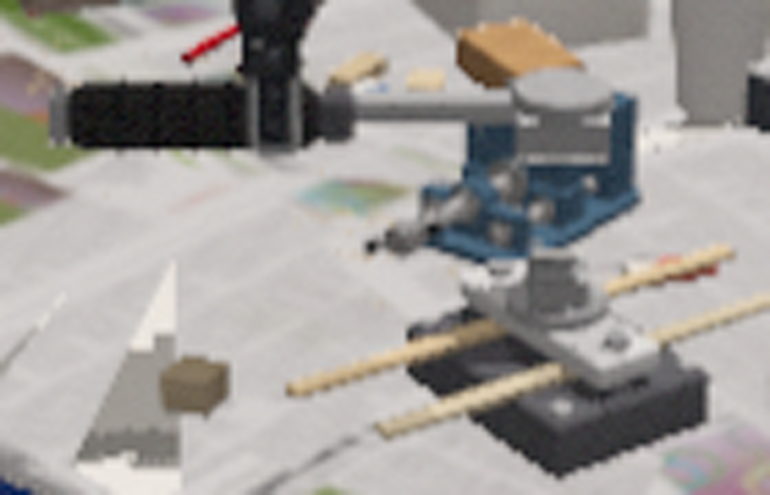

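View pics/t8zz.png

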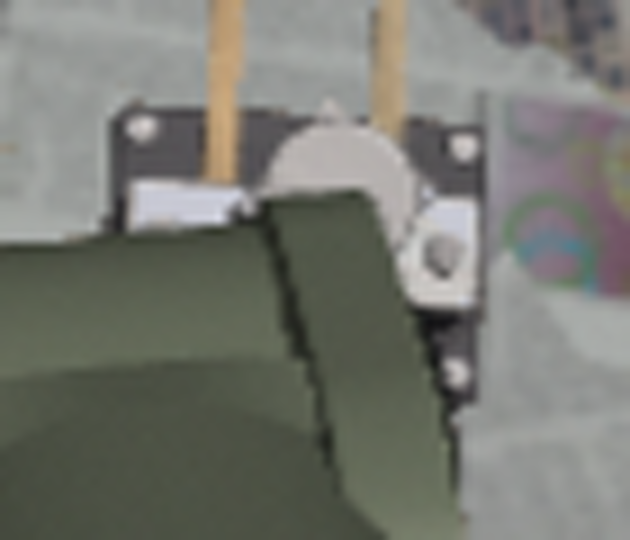

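```bash
python3 -c "
from h import *
C=cam('top');S=cam('scene')
print(ray(C,297.9,202.2,.158),ray(S,272.2,176.7,.158),'expected',[.4048+.1257*.7725,.0072-.1257*.635])
print('flange',ray(C,293.9,206.5,.058))
i=cv2.imread('pics/top0.png');cv2.imwrite('pics/t0zz.png',cv2.resize(i[180:240,260:330],None,fx=9,fy=9,interpolation=cv2.INTER_CUBIC))
i=cv2.imread('pics/scene0.png');cv2.imwrite('pics/s0zz.png',cv2.resize(i[195:235,240:300],None,fx=12,fy=12,interpolation=cv2.INTER_CUBIC))
"
```

```text
[ 0.49968725 -0.07299822  0.158     ] [ 0.49607089 -0.08176378  0.158     ] expected [0.50190325, -0.0726195]
flange [ 0.5006617  -0.07299041  0.058     ]
```

View pics/t0zz.png

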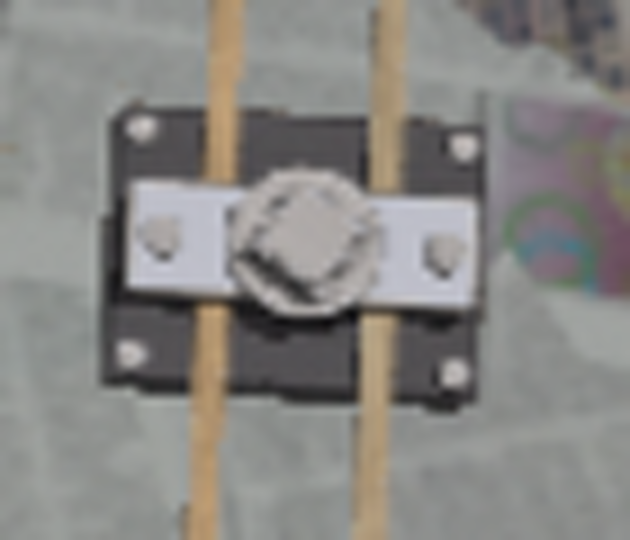

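View pics/s0zz.png

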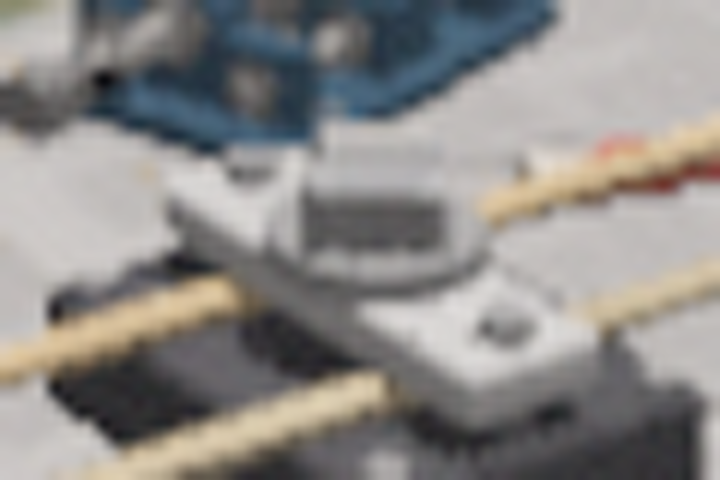

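```bash
python3 -c "
from h import *
C=cam('top');S=cam('scene')
print('flange',ray(C,293.8,207,.056),ray(S,271.8,214.6,.056),read_state()['time_s'])"
```

```text
flange [ 0.49950573 -0.07286299  0.056     ] [ 0.49762974 -0.08231728  0.056     ] 8.0667
```

Call:
{"op": "servo_tool", "data": {"increments": [0,-0.1,-2,0,0,0.2,1,0,-0.1,-4,0,0,0.2,1,0,-0.1,-5.4,0,0,0.2,1,0,-0.1,-5.4,0,0,0.2,1,0,-0.1,-5.4,0,0,0.2,1]}}

```text
time_s: 8.48
eef_pos: [0.4045, 0.0055, 0.0782]
orientation: [[-0.775, 0.633, -0.002], [0.633, 0.775, -0.0], [0.001, -0.001, -1.0]]
contact_force: [-0.3, -0.9, -3.1]
opening: 0.0228
```

Call:
{"op": "servo_tool", "data": {"increments": [0,0,0,0,0,0,1,0,0,-0.3,0,0,0,1,0,0,-0.5,0,0,0,1,0,0,-0.7,0,0,0,1,0,0,-0.7,0,0,0,1]}}

```text
time_s: 8.9
eef_pos: [0.4048, 0.0054, 0.0713]
orientation: [[-0.775, 0.633, 0.0], [0.633, 0.775, 0.0], [-0.0, 0.0, -1.0]]
contact_force: [-0.3, -0.5, -4.5]
opening: 0.0228
```

```bash
python3 -c "
from h import *
s=read_state();print(s['eef_pos'],s['contact_force'],s['wrist_torque'])
i,d=capture('scene');save('s9',i);cv2.imwrite('pics/s9z.png',cv2.resize(i[160:250,170:310,::-1],None,fx=5.5,fy=5.5,interpolation=cv2.INTER_CUBIC))
"
```

```text
[0.40483228 0.00538449 0.07125024] [-0.28219006 -0.50420916 -4.49637374] [0.00954562 0.06041087 0.0130569 ]
```

View pics/s9z.png

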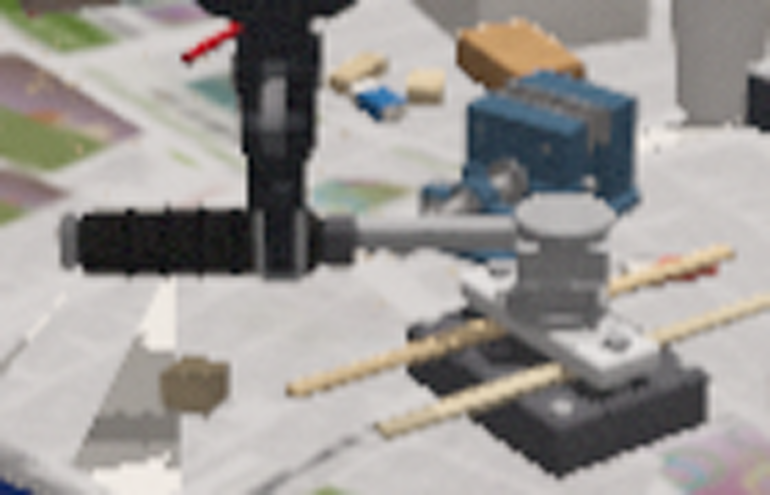

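Call:
{"op": "servo_tool", "data": {"increments": [0,0,-0.3,0,0,0,1,0,0,-0.6,0,0,0,1,0,0,-0.8,0,0,0,1,0,0,-1.0,0,0,0,1,0,0,-1.0,0,0,0,1]}}

```text
time_s: 9.37
eef_pos: [0.4041, 0.0056, 0.0608]
orientation: [[-0.775, 0.632, -0.002], [0.632, 0.775, 0.0], [0.001, -0.001, -1.0]]
contact_force: [-5.6, 3.5, 1.8]
opening: 0.0229
```

Call:
{"op": "servo_tool", "data": {"increments": [0,0,-0.1,0,0,0,1,0,0,-0.2,0,0,0,1,0,0,-0.3,0,0,0,1,0,0,-0.3,0,0,0,1]}}

```text
time_s: 9.7
eef_pos: [0.404, 0.0057, 0.058]
orientation: [[-0.775, 0.632, -0.002], [0.632, 0.775, 0.0], [0.001, -0.001, -1.0]]
contact_force: [-5.9, 4.3, 2.8]
opening: 0.0232
```

Call:
{"op": "servo_tool", "data": {"increments": [-0.06,0.05,-0.1,0,0,0,1,-0.06,0.05,-0.1,0,0,0,1,-0.06,0.05,-0.1,0,0,0,1]}}

```text
time_s: 9.95
eef_pos: [0.4036, 0.0062, 0.057]
orientation: [[-0.775, 0.632, -0.001], [0.632, 0.775, 0.0], [0.001, -0.001, -1.0]]
contact_force: [-4.5, 4.7, 0.6]
opening: 0.0229
```

```bash
python3 -c "
from h import *
s=read_state();print(s['eef_pos'],s['contact_force'],s['wrist_torque'])
i,d=capture('scene');save('s10',i);cv2.imwrite('pics/s10z.png',cv2.resize(i[180:240,240:310,::-1],None,fx=10,fy=10,interpolation=cv2.INTER_CUBIC))
"
```

```text
[0.40361529 0.00615033 0.05704812] [-4.5478478   4.72499369  0.60073388] [0.54198932 0.62029202 0.09785378]
```

View pics/s10z.png

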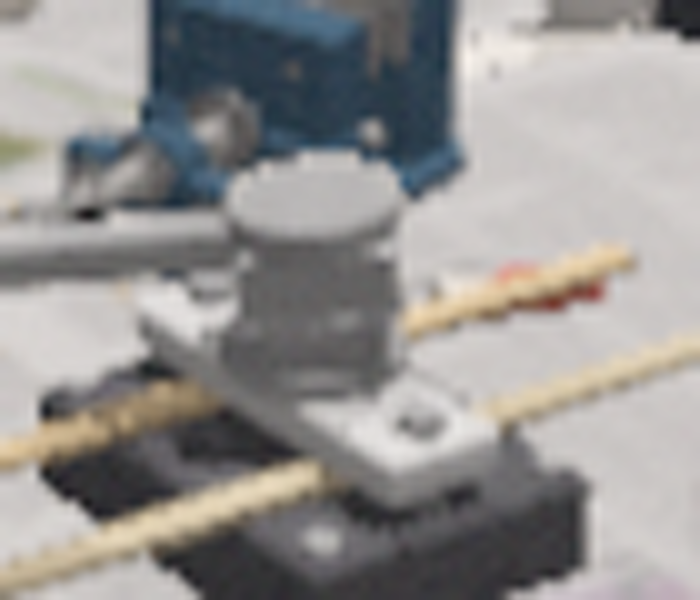

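Call:
{"op": "servo_tool", "data": {"increments": [-0.1,0.08,0,0,0,0,1,-0.1,0.08,-0.1,0,0,0,1,-0.1,0.08,-0.2,0,0,0,1,-0.1,0.08,-0.2,0,0,0,1]}}

```text
time_s: 10.33
eef_pos: [0.4031, 0.0066, 0.0551]
orientation: [[-0.775, 0.633, -0.0], [0.633, 0.775, -0.0], [0.0, -0.0, -1.0]]
contact_force: [-1.2, 0.9, -2.6]
opening: 0.0232
```

```bash
python3 -c "
from h import *
s=read_state();print(s['eef_pos'],s['contact_force'],s['wrist_torque'])
"
```

```text
[0.40311009 0.00663665 0.05505566] [-1.22272036  0.85703237 -2.59920575] [0.22800851 0.26085526 0.0876081 ]
```

Call:
{"op": "servo_tool", "data": {"increments": [0,0,-0.1,0,0,0,1,0,0,-0.2,0,0,0,1,0,0,-0.2,0,0,0,1]}}

```text
time_s: 10.58
eef_pos: [0.4031, 0.0066, 0.0531]
orientation: [[-0.775, 0.633, -0.0], [0.633, 0.775, -0.0], [0.0, -0.0, -1.0]]
contact_force: [-1.4, 1.4, -2.5]
opening: 0.0228
```

```bash
python3 -c "
from h import *
s=read_state();print(s['eef_pos'],s['contact_force'],s['wrist_torque'])
i,d=capture('scene');save('s11',i)
S=cam('scene');f,cx,cy,T,_=S
vv,uu=np.mgrid[0:384,0:512]
P=np.stack([(uu-cx)/f*d,-(vv-cy)/f*d,-d],-1)@T[:3,:3].T+T[:3,3]
print('head',np.median(P[196:204,265:278],axis=(0,1)));print('grip',np.median(P[198:206,190:210,2]),np.median(P[203,190:210],0));print('table',np.median(P[240:250,180:190,2]))
cv2.imwrite('pics/s11z.png',cv2.resize(i[165:245,170:310,::-1],None,fx=5.5,fy=5.5,interpolation=cv2.INTER_CUBIC))
"
```

```text
[0.40313555 0.00662788 0.05313508] [-1.37869471  1.35416516 -2.48814666] [0.31570306 0.2878935  0.0030068 ]
head [ 0.50808981 -0.06740047  0.08862918]
grip -0.0014881005388344137 [ 0.46465543  0.18865046 -0.00096718]
table -0.0016978954220194242
```

View pics/s11z.png

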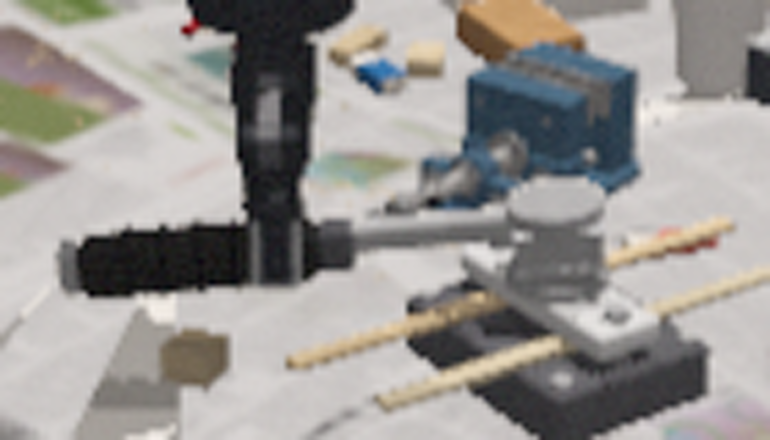

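```bash
python3 -c "
from h import *
S=cam('scene')
a=proj(S,[.5019,-.0726,.158]);print(a)
for z in (.095,.09,.0845): print(z,proj(S,[.5005,-.073,z]))
ims=[cv2.imread('pics/s%s.png'%k)[165:240,245:300] for k in ('8','10','11')]
cv2.imwrite('pics/cmp.png',np.hstack([cv2.resize(x,None,fx=4.8,fy=7,interpolation=cv2.INTER_CUBIC) for x in ims]))
"
```

```text
(np.float64(271.3924318191394), np.float64(175.01541310994077))
0.095 (np.float64(270.474926071797), np.float64(198.85629472147417))
0.09 (np.float64(270.42818769470387), np.float64(200.68787745317425))
0.0845 (np.float64(270.3769686804183), np.float64(202.69504731945435))
```

View pics/cmp.png

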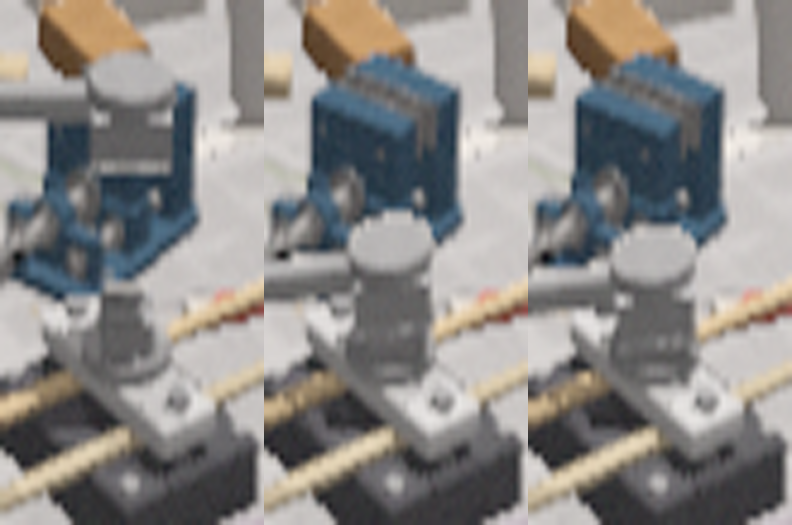

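Call:
{"op": "servo_tool", "data": {"increments": [0,0,0.5,0,0,0,1,0,0,1,0,0,0,1,0,0,1.4,0,0,0,1,0,0,1.4,0,0,0,1]}}

```text
time_s: 10.97
eef_pos: [0.4038, 0.0066, 0.0683]
orientation: [[-0.774, 0.633, 0.002], [0.633, 0.774, 0.0], [-0.001, 0.001, -1.0]]
contact_force: [0.5, -0.4, -3.4]
opening: 0.0235
```

```bash
python3 w.py w12; cat > tilt.py <<'E'
import pickle,sys
from h import *
for n in sys.argv[1:]:
    s,i,d,P=pickle.load(open(n+'.pkl','rb'))
    Q=(P-s['eef_pos'])@s['orientation']   # tool coords
    m=(np.abs(Q[...,1])<.006)&(Q[...,0]>.02)&(Q[...,0]<.09)&(Q[...,2]<.02)&(Q[...,2]>-.06)&(d>0)
    q=Q[m];p=np.polyfit(q[:,0],q[:,2],1);
    m=(np.abs(Q[...,1])<.02)&(Q[...,0]>.02)&(Q[...,0]<.09)&(Q[...,2]<.02)&(Q[...,2]>-.06)
    q2=Q[m];yc=[]
    for x in np.arange(.025,.09,.005):
        t=q2[abs(q2[:,0]-x)<.0025]
        if len(t): yc.append((x,(t[:,1].min()+t[:,1].max())/2))
    yc=np.array(yc);py=np.polyfit(yc[:,0],yc[:,1],1)
    print(n,len(q),'pitch slope',p.round(4),'xmax',q2[:,0].max(),'yaw',py.round(4))
E
python3 tilt.py w8 w12;python3 -c "
from h import *
s=read_state();print(s['contact_force'],s['eef_pos'])
i,d=capture('scene');save('s12',i);cv2.imwrite('pics/s12z.png',cv2.resize(i[165:245,170:310,::-1],None,fx=5.5,fy=5.5,interpolation=cv2.INTER_CUBIC))"
```

```text
[0.40381868 0.00661709 0.06831309] 50.75126945276056
w8 5784 pitch slope [ 0.0099 -0.025 ] xmax 0.08999159254931857 yaw [0.0047 0.0004]
w12 5371 pitch slope [ 0.0978 -0.025 ] xmax 0.08998706308482814 yaw [0.0017 0.0004]
[-0.11447512 -0.10686396 -4.46765998] [0.40367677 0.0066752  0.06792816]
```

View pics/s12z.png

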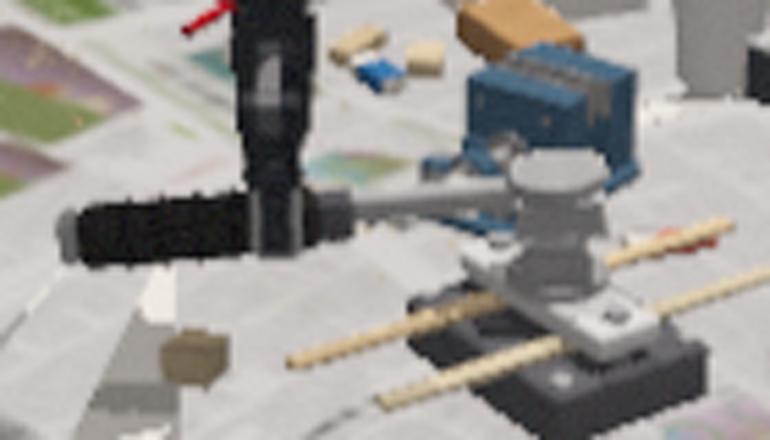

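```bash
python3 - <<'E'
import pickle
from h import *
for n in('w8','w12'):
    s,i,d,P=pickle.load(open(n+'.pkl','rb'))
    Q=(P-s['eef_pos'])@s['orientation']
    m=(np.abs(Q[...,1])<.02)&(Q[...,0]>.02)&(Q[...,2]<.02)&(Q[...,2]>-.06)&(d>0)
    q=Q[m];print(n,q[:,0].max(),np.percentile(q[:,0],99.8))
    for x in np.arange(.07,.112,.004):
        t=q[abs(q[:,0]-x)<.002]
        if len(t): print(x.round(3),t[:,1].min().round(4),t[:,1].max().round(4),t[:,2].min().round(4))
E
```

```text
w8 0.10029650191110481 0.09950948883579538
0.07 -0.0117 0.013 -0.0267
0.074 -0.0114 0.0126 -0.0262
0.078 -0.0111 0.0125 -0.0269
0.082 -0.011 0.0127 -0.0264
0.086 -0.0109 0.0128 -0.0263
0.09 -0.0096 0.0111 -0.0241
0.094 -0.0093 0.0105 -0.0251
0.098 -0.0092 0.0105 -0.0243
0.102 -0.0051 0.0021 -0.0187
w12 0.10010712675868448 0.09965769776406547
0.07 -0.0119 0.0129 -0.0203
0.074 -0.0115 0.0126 -0.0193
0.078 -0.0114 0.0124 -0.0197
0.082 -0.0113 0.0123 -0.0191
0.086 -0.0113 0.0122 -0.0186
0.09 -0.01 0.0104 -0.0172
0.094 -0.0095 0.0105 -0.0163
0.098 -0.0091 0.0099 -0.0158
0.102 -0.0056 -0.0009 -0.0089
```

Call:
{"op": "servo_tool", "data": {"increments": [-0.15,0.12,1.2,0,0,0,1,-0.15,0.12,1.2,3.2,3.9,0,1,-0.15,0.12,1.2,3.2,3.9,0,1,-0.15,0.12,1.2,3.2,3.9,0,1]}}

```text
time_s: 11.4
eef_pos: [0.4022, 0.0069, 0.0792]
orientation: [[-0.77, 0.635, -0.067], [0.632, 0.773, 0.056], [0.087, 0.001, -0.996]]
contact_force: [-0.5, 0.4, -4.0]
opening: 0.023
```

```bash
python3 w.py w13; python3 - <<'E'
import pickle
from h import *
s,i,d,P=pickle.load(open('w13.pkl','rb'))
print(s['eef_pos'],s['orientation'],s['contact_force'])
h=np.array([-.774,.633]);l=np.array([.633,.774])
Q=P-s['eef_pos'];a=Q[...,:2]@h;b=Q[...,:2]@l
m=(np.abs(b)<.006)&(a>.025)&(a<.085)&(Q[...,2]>-.01)&(Q[...,2]<.06)&(d>0)
print(np.polyfit(a[m],Q[...,2][m],1))
m=(np.abs(b)<.02)&(a>.025)&(Q[...,2]>-.01)&(Q[...,2]<.06)&(d>0)
print('end',np.percentile(a[m],99.8),a[m].max())
i,d=capture('scene');save('s13',i);cv2.imwrite('pics/s13z.png',cv2.resize(i[165:245,170:310,::-1],None,fx=5.5,fy=5.5,interpolation=cv2.INTER_CUBIC))
i,d=capture('top');save('t13',i);cv2.imwrite('pics/t13z.png',cv2.resize(i[180:240,260:330,::-1],None,fx=9,fy=9,interpolation=cv2.INTER_CUBIC))
E
```

```text
[0.40224797 0.00694193 0.07919017] 50.61339121423901
[0.40224797 0.00694193 0.07919017] [[-7.69973014e-01  6.34549794e-01 -6.69934091e-02]
 [ 6.32099108e-01  7.72881783e-01  5.57177410e-02]
 [ 8.71336666e-02  5.54682826e-04 -9.96196475e-01]] [-0.52896659  0.39674621 -4.00046049]
[-0.00593371  0.0246981 ]
end 0.09832763546284287 0.09895379494101932
```

View pics/s13z.png

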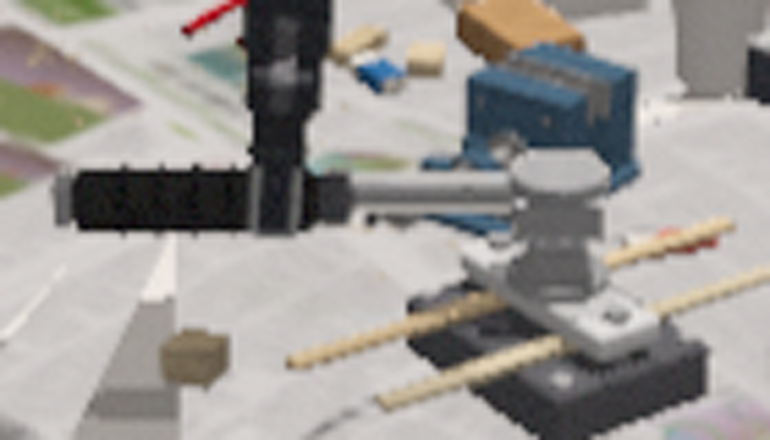

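View pics/t13z.png

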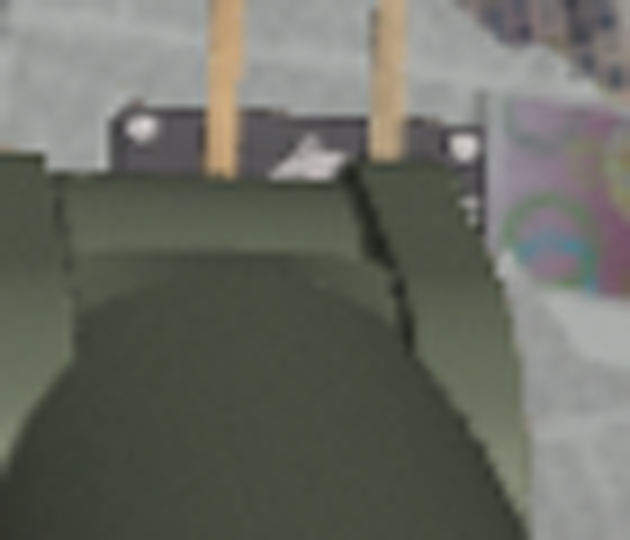

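Call:
{"op": "servo_tool", "data": {"increments": [0,0.05,-0.3,0,0,0,1,0,0.05,-0.6,0,0,0,1,0,0.05,-0.8,0,0,0,1,0,0.05,-0.8,0,0,0,1]}}

```text
time_s: 11.88
eef_pos: [0.4014, 0.0086, 0.0708]
orientation: [[-0.772, 0.632, -0.069], [0.63, 0.775, 0.055], [0.088, -0.0, -0.996]]
contact_force: [-0.4, -1.1, -3.3]
opening: 0.023
```

```bash
python3 -c "
from h import *
s=read_state();print(s['eef_pos'],s['contact_force'],s['wrist_torque'])"
```

```text
[0.40139746 0.00856424 0.07080062] [-0.44596259 -1.10657878 -3.27524526] [-0.06854855 -0.04415522 -0.04923704]
```

Call:
{"op": "servo_tool", "data": {"increments": [0.04,-0.05,-0.2,0,0,0,1,0.04,-0.05,-0.4,0,0,0,1,0.04,-0.05,-0.6,0,0,0,1]}}

```text
time_s: 12.13
eef_pos: [0.4022, 0.0078, 0.0651]
orientation: [[-0.772, 0.633, -0.068], [0.63, 0.774, 0.056], [0.088, 0.0, -0.996]]
contact_force: [-0.1, -0.2, -3.7]
opening: 0.023
```

```bash
python3 -c "
from h import *
s=read_state();print(s['eef_pos'],s['contact_force'],s['wrist_torque'])"
```

```text
[0.40221512 0.00783371 0.06514764] [-0.11447883 -0.23305449 -3.68258009] [-0.07651552 -0.06105629  0.02434106]
```

Call:
{"op": "servo_tool", "data": {"increments": [0,0,-0.15,0,0,0,1,0,0,-0.3,0,0,0,1,0,0,-0.45,0,0,0,1]}}

```text
time_s: 12.38
eef_pos: [0.4021, 0.0078, 0.0607]
orientation: [[-0.771, 0.633, -0.068], [0.63, 0.774, 0.056], [0.088, 0.0, -0.996]]
contact_force: [1.1, -0.0, -3.7]
opening: 0.0233
```

Call:
{"op": "servo_tool", "data": {"increments": [0,0,-0.1,0,0,0,1,0,0,-0.1,0,0,0,1]}}

```text
time_s: 12.55
eef_pos: [0.4021, 0.0078, 0.0596]
orientation: [[-0.771, 0.633, -0.068], [0.63, 0.774, 0.056], [0.088, -0.0, -0.996]]
contact_force: [-0.6, -0.1, -3.7]
opening: 0.0229
```

```bash
python3 -c "
from h import *
s=read_state();print(s['eef_pos'],s['contact_force'],s['wrist_torque'])"
```

```text
[0.4020603  0.00783408 0.0596422 ] [-0.57737598 -0.06944056 -3.68429992] [-0.10918256 -0.10507745 -0.00549399]
```

Going down freely. Continue in 1 mm steps until the flange is felt.

Call:
{"op": "servo_tool", "data": {"increments": [0,0,-0.1,0,0,0,1,0,0,-0.1,0,0,0,1]}}

```text
time_s: 12.72
eef_pos: [0.4022, 0.0078, 0.0588]
orientation: [[-0.772, 0.633, -0.068], [0.63, 0.774, 0.056], [0.088, 0.0, -0.996]]
contact_force: [0.1, -0.2, -2.9]
opening: 0.0226
```

Call:
{"op": "servo_tool", "data": {"increments": [0,0,-0.1,0,0,0,1,0,0,-0.1,0,0,0,1]}}

```text
time_s: 12.88
eef_pos: [0.4022, 0.0079, 0.0578]
orientation: [[-0.772, 0.633, -0.068], [0.63, 0.775, 0.056], [0.088, 0.0, -0.996]]
contact_force: [0.2, -0.6, -0.8]
opening: 0.0225
```

```bash
python3 w.py w14;python3 -c "
from h import *
s=read_state();print(s['eef_pos'],s['contact_force'],s['wrist_torque'])
i,d=capture('scene');save('s14',i);cv2.imwrite('pics/s14z.png',cv2.resize(i[165:245,170:310,::-1],None,fx=5.5,fy=5.5,interpolation=cv2.INTER_CUBIC))"; python3 tilt.py w13 w14
```

```text
[0.40216613 0.00785165 0.05777007] 50.76297617679811
[0.4021996  0.00784632 0.05783427] [ 0.08354102  0.12952292 -0.87244769] [-0.09107263 -0.1269459  -0.04687787]
w13 5366 pitch slope [ 0.0985 -0.025 ] xmax 0.08999775917234676 yaw [0.0008 0.0004]
w14 5352 pitch slope [ 0.1041 -0.0251] xmax 0.08996538943821633 yaw [0.0011 0.0004]
```

View pics/s14z.png

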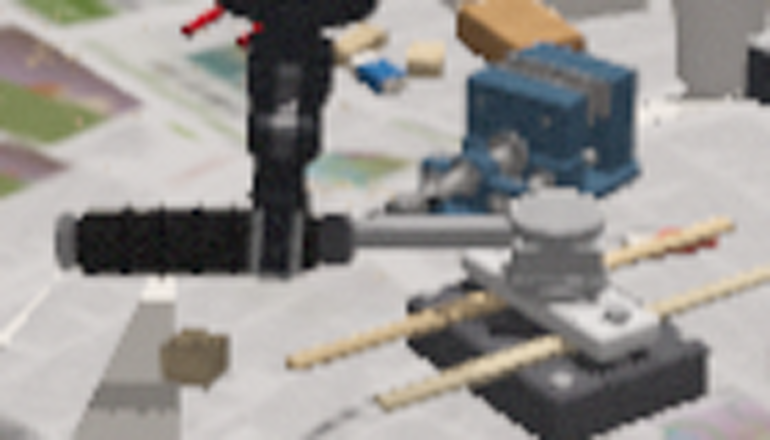

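```bash
python3 - <<'E'
import numpy as np
r=.1285;th0=140.75
f=lambda p:r*100*np.array([np.cos(np.radians(th0-p)),np.sin(np.radians(th0-p))])
p0=0
for seg in [(0,[4,8,12,16]),(16,[18,20,22]),(22,[23,24,25]),(25,[26,27,28]),(28,[29,30,31]),(31,[32,33,34]),(34,[35,36,37]),(37,[38,39,40]),(40,[41,42,43]),(43,[44,45,46]),(46,[47,48,49]),(49,[50,51,52]),(52,[53,54,55]),(55,[56,57,58])]:
    print(seg[0],[(p,*(f(p)-f(seg[0])).round(2),seg[0]-p) for p in seg[1]])
E
```

```text
0 [(4, np.float64(0.59), np.float64(0.67), -4), (8, np.float64(1.23), np.float64(1.31), -8), (12, np.float64(1.91), np.float64(1.89), -12), (16, np.float64(2.63), np.float64(2.43), -16)]
16 [(18, np.float64(0.37), np.float64(0.25), -2), (20, np.float64(0.75), np.float64(0.49), -4), (22, np.float64(1.14), np.float64(0.71), -6)]
22 [(23, np.float64(0.2), np.float64(0.11), -1), (24, np.float64(0.4), np.float64(0.21), -2), (25, np.float64(0.6), np.float64(0.31), -3)]
25 [(26, np.float64(0.2), np.float64(0.1), -1), (27, np.float64(0.41), np.float64(0.19), -2), (28, np.float64(0.61), np.float64(0.28), -3)]
28 [(29, np.float64(0.21), np.float64(0.08), -1), (30, np.float64(0.42), np.float64(0.17), -2), (31, np.float64(0.63), np.float64(0.24), -3)]
31 [(32, np.float64(0.21), np.float64(0.07), -1), (33, np.float64(0.42), np.float64(0.14), -2), (34, np.float64(0.64), np.float64(0.21), -3)]
34 [(35, np.float64(0.22), np.float64(0.06), -1), (36, np.float64(0.43), np.float64(0.12), -2), (37, np.float64(0.65), np.float64(0.18), -3)]
37 [(38, np.float64(0.22), np.float64(0.05), -1), (39, np.float64(
[... 230 characters left out ...]
loat64(0.22), np.float64(0.03), -1), (45, np.float64(0.45), np.float64(0.05), -2), (46, np.float64(0.67), np.float64(0.07), -3)]
46 [(47, np.float64(0.22), np.float64(0.02), -1), (48, np.float64(0.45), np.float64(0.03), -2), (49, np.float64(0.67), np.float64(0.04), -3)]
49 [(50, np.float64(0.22), np.float64(0.0), -1), (51, np.float64(0.45), np.float64(0.01), -2), (52, np.float64(0.67), np.float64(0.0), -3)]
52 [(53, np.float64(0.22), np.float64(-0.01), -1), (54, np.float64(0.45), np.float64(-0.02), -2), (55, np.float64(0.67), np.float64(-0.03), -3)]
55 [(56, np.float64(0.22), np.float64(-0.02), -1), (57, np.float64(0.45), np.float64(-0.04), -2), (58, np.float64(0.67), np.float64(-0.07), -3)]
```

Call:
{"op": "servo_tool", "data": {"increments": [0.59,0.67,0,0,0,-4,1,1.23,1.31,0,0,0,-8,1,1.23,1.31,0,0,0,-8,1]}}

```text
time_s: 13.23
eef_pos: [0.4147, 0.0218, 0.0578]
orientation: [[-0.674, 0.736, -0.06], [0.733, 0.677, 0.065], [0.089, -0.0, -0.996]]
contact_force: [-4.6, -1.2, -0.7]
opening: 0.0228
```

```bash
cat > st.py <<'E'
from h import *
s=read_state();R=s['orientation'];p=s['eef_pos'];F=s['contact_force']
th=np.arctan2(p[1]+.0735,p[0]-.5017);r=np.hypot(p[1]+.0735,p[0]-.5017)
t=np.array([np.sin(th),-np.cos(th)])
print('t',s['time_s'],'pos',p.round(4),'ang pos',np.degrees(th).round(2),'tool',np.degrees(np.arctan2(R[1,0],R[0,0])).round(2),'r',r.round(4),'F',F.round(1),'Fcw',(F[:2]@t).round(1),'Frad',(F[0]*np.cos(th)+F[1]*np.sin(th)).round(1),'M',s['wrist_torque'].round(2),'open',round(s['opening'],4))
E
python3 st.py
```

```text
t 13.2333 pos [0.4147 0.0218 0.0578] ang pos 132.41 tool 132.58 r 0.1291 F [-4.6 -1.2 -0.7] Fcw -4.2 Frad 2.2 M [-0.42  0.76 -0.44] open 0.0228
```

Call:
{"op": "servo_tool", "data": {"increments": [0.34,0.29,0,0,0,-2,1,0.68,0.58,0,0,0,-4,1,0.68,0.58,0,0,0,-4,1]}}

```text
time_s: 13.48
eef_pos: [0.4208, 0.027, 0.0577]
orientation: [[-0.624, 0.779, -0.056], [0.776, 0.627, 0.069], [0.089, -0.001, -0.996]]
contact_force: [-5.1, 2.3, 0.2]
opening: 0.0226
```

```bash
python3 st.py
```

```text
t 13.4833 pos [0.4208 0.027  0.0577] ang pos 128.84 tool 128.81 r 0.129 F [-5.1  2.3  0.2] Fcw -2.5 Frad 5.0 M [ 0.06  0.75 -0.28] open 0.0226
```

Call:
{"op": "servo_tool", "data": {"increments": [0.36,0.27,0,0,0,-2,1,0.72,0.54,0,0,0,-4,1,0.72,0.54,0,0,0,-4,1]}}

```text
time_s: 13.73
eef_pos: [0.428, 0.0323, 0.0578]
orientation: [[-0.569, 0.821, -0.051], [0.818, 0.571, 0.072], [0.089, -0.0, -0.996]]
contact_force: [-5.4, 2.8, -0.3]
opening: 0.0228
```

```bash
python3 st.py
```

```text
t 13.7333 pos [0.428  0.0323 0.0578] ang pos 124.85 tool 124.82 r 0.1289 F [-5.4  2.8 -0.3] Fcw -2.9 Frad 5.4 M [ 0.17  0.83 -0.31] open 0.0228
```

Call:
{"op": "servo_tool", "data": {"increments": [0.32,0.29,0,0,0,-2,1,0.7,0.53,0,0,0,-4,1,0.7,0.53,0,0,0,-4,1]}}

```text
time_s: 13.98
eef_pos: [0.4355, 0.0373, 0.0578]
orientation: [[-0.51, 0.859, -0.045], [0.855, 0.512, 0.075], [0.088, 0.0, -0.996]]
contact_force: [-3.0, 0.6, -2.8]
opening: 0.0228
```

```bash
python3 st.py
```

```text
t 13.9833 pos [0.4355 0.0373 0.0578] ang pos 120.87 tool 120.82 r 0.129 F [-3.   0.6 -2.8] Fcw -2.3 Frad 2.1 M [-0.4   0.45 -0.27] open 0.0228
```

Call:
{"op": "servo_tool", "data": {"increments": [0.2,0.11,0,0,0,-1,1,0.4,0.21,0,0,0,-2,1,0.4,0.21,0,0,0,-2,1]}}

```text
time_s: 14.23
eef_pos: [0.4395, 0.0395, 0.0578]
orientation: [[-0.479, 0.877, -0.042], [0.873, 0.481, 0.077], [0.088, 0.0, -0.996]]
contact_force: [-2.8, 1.1, -1.1]
opening: 0.0232
```

```bash
python3 st.py
```

```text
t 14.2333 pos [0.4395 0.0395 0.0578] ang pos 118.85 tool 118.74 r 0.129 F [-2.8  1.1 -1.1] Fcw -2.0 Frad 2.3 M [-0.26  0.49 -0.18] open 0.0232
```

Call:
{"op": "servo_tool", "data": {"increments": [0.2,0.11,-0.05,0,0,-1,1,0.4,0.21,-0.05,0,0,-2,1,0.4,0.21,-0.05,0,0,-2,1]}}

```text
time_s: 14.48
eef_pos: [0.4437, 0.0418, 0.0573]
orientation: [[-0.447, 0.894, -0.039], [0.89, 0.449, 0.079], [0.088, 0.0, -0.996]]
contact_force: [-4.9, 1.3, 0.6]
opening: 0.0226
```

```bash
python3 st.py
```

```text
t 14.4833 pos [0.4437 0.0418 0.0573] ang pos 116.7 tool 116.68 r 0.129 F [-4.9  1.3  0.6] Fcw -3.8 Frad 3.4 M [-0.44  0.55 -0.26] open 0.0226
```

Call:
{"op": "servo_tool", "data": {"increments": [0.2,0.1,0,0,0,-1,1,0.41,0.19,0,0,0,-2,1,0.41,0.19,0,0,0,-2,1]}}

```text
time_s: 14.73
eef_pos: [0.4478, 0.0437, 0.0573]
orientation: [[-0.416, 0.909, -0.037], [0.905, 0.417, 0.08], [0.088, 0.0, -0.996]]
contact_force: [-5.9, 1.1, 0.3]
opening: 0.023
```

```bash
python3 st.py
```

```text
t 14.7333 pos [0.4478 0.0437 0.0573] ang pos 114.69 tool 114.67 r 0.129 F [-5.9  1.1  0.3] Fcw -4.9 Frad 3.4 M [-0.37  0.69 -0.29] open 0.023
```

Call:
{"op": "servo_tool", "data": {"increments": [0.2,0.09,0,0,0,-1,1,0.41,0.17,0,0,0,-2,1,0.41,0.17,0,0,0,-2,1]}}

```text
time_s: 14.98
eef_pos: [0.4519, 0.0455, 0.0573]
orientation: [[-0.384, 0.923, -0.034], [0.919, 0.385, 0.081], [0.088, 0.0, -0.996]]
contact_force: [-5.1, 2.5, 0.1]
opening: 0.0227
```

```bash
python3 st.py
```

```text
t 14.9833 pos [0.4519 0.0455 0.0573] ang pos 112.69 tool 112.67 r 0.129 F [-5.1  2.5  0.1] Fcw -3.8 Frad 4.3 M [-0.09  0.76 -0.26] open 0.0227
```

Call:
{"op": "servo_tool", "data": {"increments": [0.2,0.1,0,0,0,-1,1,0.41,0.19,0,0,0,-2,1,0.41,0.19,0,0,0,-2,1]}}

```text
time_s: 15.23
eef_pos: [0.4561, 0.0472, 0.0573]
orientation: [[-0.352, 0.936, -0.031], [0.932, 0.353, 0.082], [0.088, 0.0, -0.996]]
contact_force: [-4.0, 0.7, 1.2]
opening: 0.023
```

```bash
python3 st.py
```

```text
t 15.2333 pos [0.4561 0.0472 0.0573] ang pos 110.69 tool 110.67 r 0.129 F [-4.   0.7  1.2] Fcw -3.5 Frad 2.0 M [-0.41  0.67 -0.31] open 0.023
```

Call:
{"op": "servo_tool", "data": {"increments": [0.21,0.07,0,0,0,-1,1,0.42,0.14,0,0,0,-2,1,0.42,0.14,0,0,0,-2,1]}}

```text
time_s: 15.48
eef_pos: [0.4603, 0.0487, 0.0573]
orientation: [[-0.319, 0.947, -0.028], [0.944, 0.32, 0.083], [0.088, 0.0, -0.996]]
contact_force: [-3.6, 0.9, 0.5]
opening: 0.0229
```

```bash
python3 st.py
```

```text
t 15.4833 pos [0.4603 0.0487 0.0573] ang pos 108.72 tool 108.66 r 0.129 F [-3.6  0.9  0.5] Fcw -3.1 Frad 2.0 M [-0.31  0.61 -0.33] open 0.0229
```

Call:
{"op": "servo_tool", "data": {"increments": [0.21,0.07,0,0,0,-1,1,0.42,0.13,0,0,0,-2,1,0.42,0.13,0,0,0,-2,1]}}

```text
time_s: 15.73
eef_pos: [0.4645, 0.05, 0.0573]
orientation: [[-0.286, 0.958, -0.025], [0.954, 0.287, 0.084], [0.088, 0.0, -0.996]]
contact_force: [-2.8, 1.0, 0.1]
opening: 0.0231
```

```bash
python3 st.py
```

```text
t 15.7333 pos [0.4645 0.05   0.0573] ang pos 106.76 tool 106.66 r 0.129 F [-2.8  1.   0.1] Fcw -2.4 Frad 1.8 M [-0.24  0.55 -0.24] open 0.0231
```

Call:
{"op": "servo_tool", "data": {"increments": [0.22,0.06,0,0,0,-1,1,0.43,0.12,0,0,0,-2,1,0.43,0.12,0,0,0,-2,1]}}

```text
time_s: 15.98
eef_pos: [0.4688, 0.0512, 0.0573]
orientation: [[-0.252, 0.967, -0.022], [0.964, 0.253, 0.085], [0.088, 0.0, -0.996]]
contact_force: [-3.5, 2.0, 0.9]
opening: 0.0232
```

```bash
python3 st.py
```

```text
t 15.9833 pos [0.4688 0.0512 0.0573] ang pos 104.77 tool 104.66 r 0.1289 F [-3.5  2.   0.9] Fcw -2.9 Frad 2.9 M [-0.22  0.54 -0.19] open 0.0232
```

Call:
{"op": "servo_tool", "data": {"increments": [0.22,0.05,0,0,0,-1,1,0.43,0.1,0,0,0,-2,1,0.43,0.1,0,0,0,-2,1]}}

```text
time_s: 16.23
eef_pos: [0.4731, 0.0522, 0.0573]
orientation: [[-0.218, 0.976, -0.019], [0.972, 0.219, 0.086], [0.088, 0.0, -0.996]]
contact_force: [-2.7, 2.2, 0.7]
opening: 0.0227
```

```bash
python3 st.py
```

```text
t 16.2333 pos [0.4731 0.0522 0.0573] ang pos 102.8 tool 102.67 r 0.1289 F [-2.7  2.2  0.7] Fcw -2.1 Frad 2.8 M [-0.03  0.51 -0.16] open 0.0227
```

Call:
{"op": "servo_tool", "data": {"increments": [0.22,0.05,0,0,0,-1,1,0.44,0.09,0,0,0,-2,1,0.44,0.09,0,0,0,-2,1]}}

```text
time_s: 16.48
eef_pos: [0.4775, 0.0531, 0.0573]
orientation: [[-0.184, 0.983, -0.016], [0.979, 0.185, 0.087], [0.088, 0.0, -0.996]]
contact_force: [-3.3, 3.7, 1.1]
opening: 0.0226
```

```bash
python3 st.py
```

```text
t 16.4833 pos [0.4775 0.0531 0.0573] ang pos 100.81 tool 100.66 r 0.1289 F [-3.3  3.7  1.1] Fcw -2.5 Frad 4.3 M [ 0.08  0.5  -0.15] open 0.0226
```

Call:
{"op": "servo_tool", "data": {"increments": [0.22,0.06,0,0,0,-1,1,0.44,0.1,0,0,0,-2,1,0.44,0.1,0,0,0,-2,1]}}

```text
time_s: 16.73
eef_pos: [0.482, 0.0539, 0.0573]
orientation: [[-0.15, 0.989, -0.013], [0.985, 0.15, 0.087], [0.088, 0.0, -0.996]]
contact_force: [-3.5, 1.2, 0.7]
opening: 0.0233
```

```bash
python3 st.py
```

```text
t 16.7333 pos [0.482  0.0539 0.0573] ang pos 98.8 tool 98.65 r 0.1289 F [-3.5  1.2  0.7] Fcw -3.3 Frad 1.7 M [-0.21  0.44 -0.13] open 0.0233
```

Call:
{"op": "servo_tool", "data": {"increments": [0.22,0.04,0,0,0,-1,1,0.44,0.06,0,0,0,-2,1,0.44,0.06,0,0,0,-2,1]}}

```text
time_s: 16.98
eef_pos: [0.4862, 0.0545, 0.0573]
orientation: [[-0.116, 0.993, -0.01], [0.989, 0.116, 0.087], [0.088, 0.0, -0.996]]
contact_force: [-4.0, 1.0, 0.5]
opening: 0.023
```

```bash
python3 st.py
```

```text
t 16.9833 pos [0.4862 0.0545 0.0573] ang pos 96.89 tool 96.66 r 0.1289 F [-4.   1.   0.5] Fcw -3.9 Frad 1.5 M [-0.35  0.43  0.06] open 0.023
```

Call:
{"op": "servo_tool", "data": {"increments": [0.22,0.03,0,0,0,-1,1,0.44,0.05,0,0,0,-2,1,0.44,0.05,0,0,0,-2,1]}}

```text
time_s: 17.23
eef_pos: [0.4906, 0.055, 0.0573]
orientation: [[-0.081, 0.997, -0.007], [0.993, 0.081, 0.087], [0.088, 0.0, -0.996]]
contact_force: [-5.0, -0.1, 0.6]
opening: 0.0231
```

```bash
python3 st.py
```

```text
t 17.2333 pos [0.4906 0.055  0.0573] ang pos 94.95 tool 94.66 r 0.1289 F [-5.  -0.1  0.6] Fcw -5.0 Frad 0.3 M [-0.58  0.62  0.21] open 0.0231
```

Call:
{"op": "servo_tool", "data": {"increments": [0.22,0.02,0,0,0,-1,1,0.33,0.03,0,0,0,-1.5,1,0.33,0.03,0,0,0,-1.5,1]}}

```text
time_s: 17.48
eef_pos: [0.4936, 0.0552, 0.0573]
orientation: [[-0.056, 0.998, -0.005], [0.995, 0.056, 0.088], [0.088, -0.0, -0.996]]
contact_force: [-4.3, -1.9, 0.7]
opening: 0.023
```

```bash
echo "print('tau',(-(F[:2]@t)*r+s['wrist_torque'][2]).round(3))">>st.py; python3 st.py
```

```text
t 17.4833 pos [0.4936 0.0552 0.0573] ang pos 93.58 tool 93.21 r 0.1289 F [-4.3 -1.9  0.7] Fcw -4.4 Frad -1.6 M [-0.89  0.67  0.31] open 0.023
tau 0.876
```

Call:
{"op": "servo_tool", "data": {"increments": [0.22,0.02,0,0,0,-1,1,0.33,0.02,0,0,0,-1.5,1,0.33,0.02,0,0,0,-1.5,1]}}

```text
time_s: 17.73
eef_pos: [0.4969, 0.0554, 0.0573]
orientation: [[-0.03, 1.0, -0.003], [0.996, 0.03, 0.088], [0.088, -0.0, -0.996]]
contact_force: [-4.5, -1.6, 0.4]
opening: 0.023
```

```bash
python3 st.py; python3 w.py w15;python3 tilt.py w15
```

```text
t 17.7333 pos [0.4969 0.0554 0.0573] ang pos 92.14 tool 91.72 r 0.129 F [-4.5 -1.6  0.4] Fcw -4.6 Frad -1.4 M [-0.96  0.82  0.4 ] open 0.023
tau 0.993
[0.49688378 0.05540765 0.0572524 ] 1.7192309576877318
w15 5354 pitch slope [ 0.1065 -0.025 ] xmax 0.08995386985711389 yaw [-0.0031  0.0007]
```

Call:
{"op": "servo_tool", "data": {"increments": [0.22,0.01,0,0,0,-1,1,0.22,0.01,0,0,0,-1,1]}}

```text
time_s: 17.95
eef_pos: [0.4991, 0.0554, 0.0572]
orientation: [[-0.012, 1.0, -0.001], [0.996, 0.012, 0.088], [0.088, -0.0, -0.996]]
contact_force: [-6.6, -2.4, -0.6]
opening: 0.0228
```

```bash
python3 st.py
```

```text
t 17.95 pos [0.4991 0.0554 0.0572] ang pos 91.17 tool 90.7 r 0.129 F [-6.6 -2.4 -0.6] Fcw -6.7 Frad -2.3 M [-1.03  0.97  0.55] open 0.0228
tau 1.413
```

Call:
{"op": "servo_tool", "data": {"increments": [0.22,0,0,0,0,-1,1,0.22,0,0,0,0,-1,1]}}

```text
time_s: 18.12
eef_pos: [0.5013, 0.0555, 0.0572]
orientation: [[0.005, 1.0, 0.0], [0.996, -0.005, 0.088], [0.088, -0.0, -0.996]]
contact_force: [-5.7, -2.4, 0.1]
opening: 0.023
```

```bash
python3 st.py
```

```text
t 18.1167 pos [0.5013 0.0555 0.0572] ang pos 90.17 tool 89.71 r 0.129 F [-5.7 -2.4  0.1] Fcw -5.7 Frad -2.3 M [-1.04  0.92  0.51] open 0.023
tau 1.245
```

Call:
{"op": "servo_tool", "data": {"increments": [0.22,0,0,0,0,-1,1,0.22,0,0,0,0,-1,1]}}

```text
time_s: 18.28
eef_pos: [0.5035, 0.0555, 0.0572]
orientation: [[0.022, 1.0, 0.002], [0.996, -0.022, 0.088], [0.088, -0.0, -0.996]]
contact_force: [-5.6, -2.6, -0.6]
opening: 0.0234
```

```bash
python3 st.py
```

```text
t 18.2833 pos [0.5035 0.0555 0.0572] ang pos 89.18 tool 88.71 r 0.129 F [-5.6 -2.6 -0.6] Fcw -5.6 Frad -2.7 M [-1.02  0.96  0.58] open 0.0234
tau 1.297
```

Call:
{"op": "servo_tool", "data": {"increments": [0.22,0,0,0,0,-1,1,0.22,0,0,0,0,-1,1]}}

```text
time_s: 18.45
eef_pos: [0.5058, 0.0554, 0.0573]
orientation: [[0.04, 0.999, 0.004], [0.995, -0.04, 0.088], [0.088, 0.0, -0.996]]
contact_force: [-5.0, -2.8, 0.2]
opening: 0.0228
```

```bash
python3 st.py;python3 w.py w16;python3 tilt.py w16; python3 st.py
```

```text
t 18.45 pos [0.5058 0.0554 0.0573] ang pos 88.18 tool 87.72 r 0.129 F [-5.  -2.8  0.2] Fcw -4.9 Frad -3.0 M [-1.17  0.83  0.53] open 0.0228
tau 1.16
[0.50579717 0.05538516 0.05725366] -2.284274301236423
w16 5341 pitch slope [ 0.1065 -0.025 ] xmax 0.08999513958432354 yaw [-0.0048  0.0008]
t 18.5 pos [0.5056 0.0554 0.0572] ang pos 88.25 tool 87.76 r 0.1289 F [-4.2 -4.   0.3] Fcw -4.0 Frad -4.1 M [-1.13  0.76  0.55] open 0.0229
tau 1.069
```

Call:
{"op": "servo_tool", "data": {"increments": [0.22,-0.01,0,0,0,-1,1,0.22,-0.01,0,0,0,-1,1]}}

```text
time_s: 18.67
eef_pos: [0.508, 0.0553, 0.0573]
orientation: [[0.057, 0.998, 0.005], [0.995, -0.057, 0.087], [0.088, 0.0, -0.996]]
contact_force: [-5.7, -3.4, -0.6]
opening: 0.0233
```

```bash
python3 st.py;python3 w.py w17; python3 st.py
```

```text
t 18.6667 pos [0.508  0.0553 0.0573] ang pos 87.19 tool 86.72 r 0.129 F [-5.7 -3.4 -0.6] Fcw -5.6 Frad -3.7 M [-1.11  0.88  0.54] open 0.0233
tau 1.254
[0.5080215  0.0552993  0.05726767] -3.275709917279933
t 18.7167 pos [0.5079 0.0553 0.0572] ang pos 87.27 tool 86.77 r 0.129 F [-5.  -3.5 -0.1] Fcw -4.8 Frad -3.7 M [-1.17  0.72  0.58] open 0.0228
tau 1.201
```

Call:
{"op": "servo_tool", "data": {"increments": [0.22,-0.01,0,0,0,-1,1,0.22,-0.01,0,0,0,-1,1]}}

```text
time_s: 18.88
eef_pos: [0.5103, 0.0552, 0.0573]
orientation: [[0.074, 0.997, 0.007], [0.993, -0.074, 0.087], [0.088, 0.0, -0.996]]
contact_force: [-4.9, -3.0, -1.1]
opening: 0.0225
```

```bash
python3 st.py;python3 w.py w18; python3 st.py;python3 tilt.py w18
```

```text
t 18.8833 pos [0.5103 0.0552 0.0573] ang pos 86.19 tool 85.73 r 0.129 F [-4.9 -3.  -1.1] Fcw -4.7 Frad -3.3 M [-1.23  0.84  0.54] open 0.0225
tau 1.143
[0.51026386 0.0551757  0.05730319] -4.269070012398918
t 18.9333 pos [0.5101 0.0552 0.0573] ang pos 86.27 tool 85.78 r 0.129 F [-4.2 -3.2 -0.4] Fcw -4.0 Frad -3.4 M [-1.23  0.75  0.55] open 0.0231
tau 1.064
w18 5346 pitch slope [ 0.1068 -0.025 ] xmax 0.08998703553845634 yaw [-0.0045  0.0008]
```

Call:
{"op": "servo_tool", "data": {"increments": [0.22,-0.03,0,0,0,-1,1,0.45,-0.05,0,0,0,-2,1,0.45,-0.05,0,0,0,-2,1]}}

```text
time_s: 19.18
eef_pos: [0.5149, 0.0548, 0.0573]
orientation: [[0.11, 0.994, 0.01], [0.99, -0.11, 0.087], [0.088, 0.0, -0.996]]
contact_force: [-5.3, -3.3, 0.0]
opening: 0.0232
```

```bash
python3 st.py;python3 w.py w19; python3 st.py;python3 tilt.py w19
```

```text
t 19.1833 pos [0.5149 0.0548 0.0573] ang pos 84.11 tool 83.69 r 0.1289 F [-5.3 -3.3  0. ] Fcw -4.9 Frad -3.9 M [-1.11  0.82  0.43] open 0.0232
tau 1.062
[0.51493631 0.05476189 0.05729645] -6.316468680138915
t 19.2333 pos [0.5147 0.0548 0.0573] ang pos 84.2 tool 83.74 r 0.1289 F [-4.3 -2.6 -0.2] Fcw -4.0 Frad -3.1 M [-1.21  0.79  0.51] open 0.0227
tau 1.027
w19 5344 pitch slope [ 0.1058 -0.0249] xmax 0.0899935181862974 yaw [-0.0037  0.0007]
```

Call:
{"op": "servo_tool", "data": {"increments": [0.22,-0.02,0,0,0,-1,1,0.44,-0.05,0,0,0,-2,1,0.44,-0.05,0,0,0,-2,1]}}

```text
time_s: 19.48
eef_pos: [0.5193, 0.0542, 0.0573]
orientation: [[0.144, 0.99, 0.013], [0.986, -0.144, 0.087], [0.088, 0.0, -0.996]]
contact_force: [-4.6, -3.6, 1.0]
opening: 0.023
```

```bash
python3 st.py;python3 w.py w20; python3 st.py;python3 tilt.py w20
```

```text
t 19.4833 pos [0.5193 0.0542 0.0573] ang pos 82.15 tool 81.7 r 0.1289 F [-4.6 -3.6  1. ] Fcw -4.0 Frad -4.2 M [-1.16  0.84  0.48] open 0.023
tau 0.998
[0.51930132 0.05423694 0.05728467] -8.299464673951292
t 19.5333 pos [0.5191 0.0542 0.0573] ang pos 82.24 tool 81.76 r 0.1289 F [-4.  -2.9 -0.7] Fcw -3.6 Frad -3.4 M [-1.29  0.73  0.54] open 0.023
tau 1.005
w20 5352 pitch slope [ 0.1062 -0.025 ] xmax 0.08999303222547957 yaw [-0.0036  0.0007]
```

Call:
{"op": "servo_tool", "data": {"increments": [0.22,-0.02,0,0,0,-1,1,0.33,-0.04,0,0,0,-1.5,1,0.33,-0.04,0,0,0,-1.5,1,0.33,-0.04,0,0,0,-1.5,1]}}

```text
time_s: 19.87
eef_pos: [0.5224, 0.0538, 0.0573]
orientation: [[0.168, 0.986, 0.015], [0.982, -0.169, 0.086], [0.088, 0.0, -0.996]]
contact_force: [-3.4, -3.3, -0.6]
opening: 0.0231
```

```bash
python3 st.py;python3 -c "
from h import *
i,d=capture('scene');save('s20',i);cv2.imwrite('pics/s20z.png',cv2.resize(i[165:245,170:310,::-1],None,fx=5.5,fy=5.5,interpolation=cv2.INTER_CUBIC))";python3 st.py
```

```text
t 19.8667 pos [0.5224 0.0538 0.0573] ang pos 80.78 tool 80.28 r 0.129 F [-3.4 -3.3 -0.6] Fcw -2.8 Frad -3.8 M [-1.36  0.73  0.48] open 0.0231
tau 0.849
t 19.9167 pos [0.5224 0.0538 0.0573] ang pos 80.79 tool 80.29 r 0.129 F [-3.6 -3.9 -1. ] Fcw -2.9 Frad -4.4 M [-1.34  0.66  0.53] open 0.0232
tau 0.908
```

View pics/s20z.png

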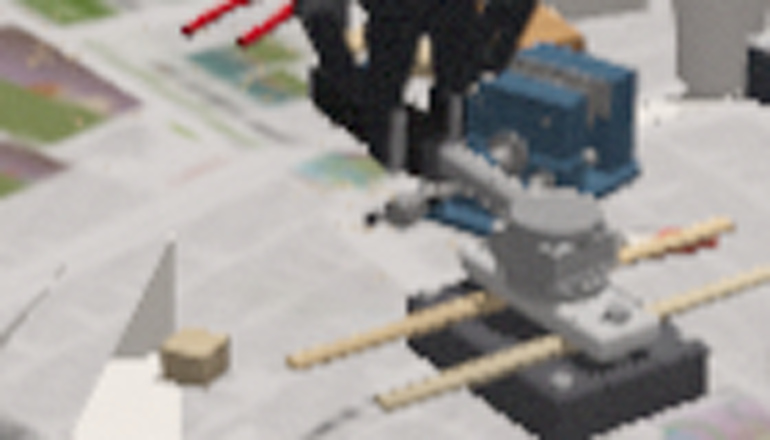

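```bash
python3 - <<'E'
import numpy as np
r=.1287
f=lambda a:r*100*np.array([np.cos(np.radians(a)),np.sin(np.radians(a))])
for a0,L in [(80.3,[83,86,89,92]),(92,[94,96,98]),(98,[100,102]),(102,[104])]:
    print(a0,[(round(a-a0,1),*(f(a)-f(a0)).round(2)) for a in L])
E
```

```text
80.3 [(2.7, np.float64(-0.6), np.float64(0.09)), (5.7, np.float64(-1.27), np.float64(0.15)), (8.7, np.float64(-1.94), np.float64(0.18)), (11.7, np.float64(-2.62), np.float64(0.18))]
92 [(2, np.float64(-0.45), np.float64(-0.02)), (4, np.float64(-0.9), np.float64(-0.06)), (6, np.float64(-1.34), np.float64(-0.12))]
98 [(2, np.float64(-0.44), np.float64(-0.07)), (4, np.float64(-0.88), np.float64(-0.16))]
102 [(2, np.float64(-0.44), np.float64(-0.1))]
```

Call:
{"op": "servo_tool", "data": {"increments": [-0.6,0.08,0,0,0,2.7,1,-1.27,0.14,0,0,0,5.7,1,-1.94,0.17,0,0,0,8.7,1,-2.62,0.17,0,0,0,11.7,1,-2.62,0.17,0,0,0,11.7,1]}}

```text
time_s: 20.33
eef_pos: [0.4954, 0.0553, 0.0574]
orientation: [[-0.038, 0.999, -0.003], [0.995, 0.038, 0.088], [0.088, 0.0, -0.996]]
contact_force: [-0.9, -4.5, -0.3]
opening: 0.023
```

```bash
python3 st.py
```

```text
t 20.3333 pos [0.4954 0.0553 0.0574] ang pos 92.78 tool 92.18 r 0.129 F [-0.9 -4.5 -0.3] Fcw -1.1 Frad -4.5 M [-1.56  0.31  0.6 ] open 0.023
tau 0.738
```

Call:
{"op": "servo_tool", "data": {"increments": [-0.45,-0.02,0,0,0,2,1,-0.9,-0.06,0,0,0,4,1,-0.9,-0.06,0,0,0,4,1]}}

```text
time_s: 20.58
eef_pos: [0.4872, 0.0547, 0.0575]
orientation: [[-0.105, 0.994, -0.008], [0.991, 0.105, 0.087], [0.088, 0.001, -0.996]]
contact_force: [0.2, -6.4, -0.8]
opening: 0.0229
```

```bash
python3 st.py
```

```text
t 20.5833 pos [0.4872 0.0547 0.0575] ang pos 96.45 tool 96.05 r 0.1291 F [ 0.2 -6.4 -0.8] Fcw -0.5 Frad -6.3 M [-1.58 -0.06  0.19] open 0.0229
tau 0.254
```

Call:
{"op": "servo_tool", "data": {"increments": [-0.45,-0.06,0,0,0,2,1,-0.45,-0.06,0,0,0,2,1]}}

```text
time_s: 20.75
eef_pos: [0.483, 0.0542, 0.0575]
orientation: [[-0.138, 0.99, -0.011], [0.987, 0.139, 0.087], [0.088, 0.001, -0.996]]
contact_force: [1.3, -4.5, -1.1]
opening: 0.0232
```

```bash
python3 st.py
```

```text
t 20.75 pos [0.483  0.0542 0.0575] ang pos 98.35 tool 97.98 r 0.1291 F [ 1.3 -4.5 -1.1] Fcw 0.6 Frad -4.6 M [-1.44 -0.28  0.1 ] open 0.0232
tau 0.027
```

Call:
{"op": "servo_tool", "data": {"increments": [-0.33,-0.12,0,0,0,1.5,1,-0.66,-0.18,0,0,0,3,1,-0.66,-0.18,0,0,0,3,1]}}

```text
time_s: 21.0
eef_pos: [0.4758, 0.0528, 0.0574]
orientation: [[-0.191, 0.981, -0.017], [0.978, 0.192, 0.087], [0.088, 0.0, -0.996]]
contact_force: [1.2, -1.0, -0.2]
opening: 0.0233
```

```bash
python3 st.py
```

```text
t 21.0 pos [0.4758 0.0528 0.0574] ang pos 101.59 tool 101.08 r 0.1289 F [ 1.2 -1.  -0.2] Fcw 0.9 Frad -1.2 M [-0.63 -0.26  0.03] open 0.0233
tau -0.093
```

Call:
{"op": "servo_tool", "data": {"increments": [0.1,-0.02,0.4,0,0,-0.5,1,0.1,-0.02,1,0,0,-0.5,1,0.1,-0.02,1.8,0,0,-0.5,1,0.1,-0.02,3,0,0,-0.5,1,0.1,-0.02,5,0,0,-0.5,1]}}

```text
time_s: 21.42
eef_pos: [0.4763, 0.0526, 0.1075]
orientation: [[-0.18, 0.983, -0.018], [0.98, 0.181, 0.086], [0.088, -0.002, -0.996]]
contact_force: [0.9, 0.4, -3.1]
opening: 0.0228
```

```bash
python3 st.py; python3 w.py w21; python3 tilt.py w21; python3 -c "
from h import *
i,d=capture('scene');save('s21',i);cv2.imwrite('pics/s21z.png',cv2.resize(i[145:245,170:310,::-1],None,fx=5.5,fy=5.5,interpolation=cv2.INTER_CUBIC))"
```

```text
t 21.4167 pos [0.4763 0.0526 0.1075] ang pos 101.41 tool 100.43 r 0.1286 F [ 0.9  0.4 -3.1] Fcw 1.0 Frad 0.2 M [-0.07  0.    0.06] open 0.0228
tau -0.068
[0.4762682  0.0525573  0.10747659] 10.440816159480255
w21 5398 pitch slope [ 0.0985 -0.025 ] xmax 0.08999809758447769 yaw [0.0019 0.0007]
```

View pics/s21z.png

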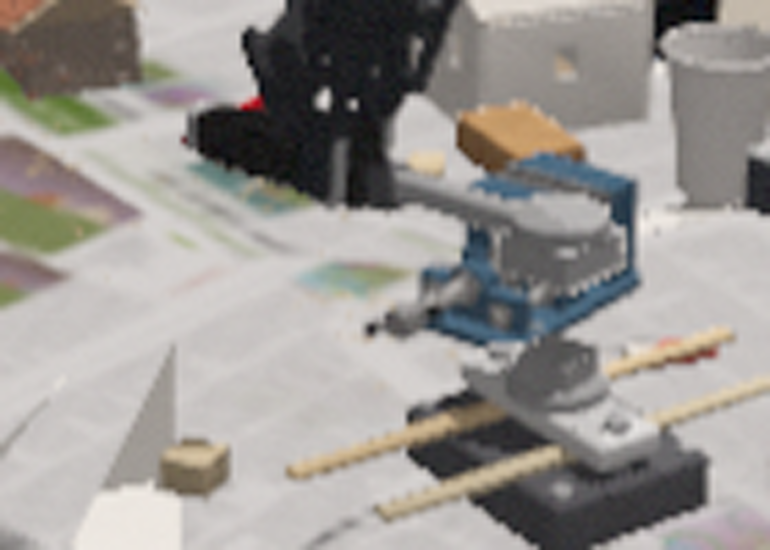

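Call:
{"op": "servo_tool", "data": {"increments": [-1,4,2,0,0,-6,1,-2,8,2,0,0,-12,1,-2.6,12,2,0,0,-18,1,-2.6,16,2,0,0,-18,1,-2.6,20,2,0,0,-18,1]}}

```text
time_s: 21.93
eef_pos: [0.4499, 0.2483, 0.1275]
orientation: [[0.132, 0.991, 0.011], [0.987, -0.133, 0.087], [0.088, -0.0, -0.996]]
contact_force: [2.3, -1.0, -2.8]
opening: 0.0227
```

Call:
{"op": "servo_tool", "data": {"increments": [0,4,-1,0,0,0,1,0,4.8,-4,0,0,0,1,0,4.8,-8,0,0,0,1,0,4.8,-9,0,0,0,1,0,4.8,-9,0,0,0,1]}}

```text
time_s: 22.35
eef_pos: [0.4496, 0.2928, 0.035]
orientation: [[0.132, 0.991, 0.008], [0.988, -0.132, 0.084], [0.084, -0.004, -0.996]]
contact_force: [-0.1, -0.6, -2.6]
opening: 0.023
```

```bash
python3 st.py; python3 w.py w22; python3 tilt.py w22; python3 -c "
from h import *
i,d=capture('scene');save('s22',i);cv2.imwrite('pics/s22z.png',cv2.resize(i[145:245,120:260,::-1],None,fx=5.5,fy=5.5,interpolation=cv2.INTER_CUBIC))"
```

```text
t 22.35 pos [0.4496 0.2928 0.035 ] ang pos 98.1 tool 82.41 r 0.37 F [-0.1 -0.6 -2.6] Fcw -0.2 Frad -0.5 M [-0.13  0.06 -0.03] open 0.023
tau 0.049
[0.44958833 0.29278659 0.03504533] -7.574559225426036
w22 5369 pitch slope [ 0.0983 -0.0249] xmax 0.08993723600090288 yaw [0.002  0.0007]
```

View pics/s22z.png

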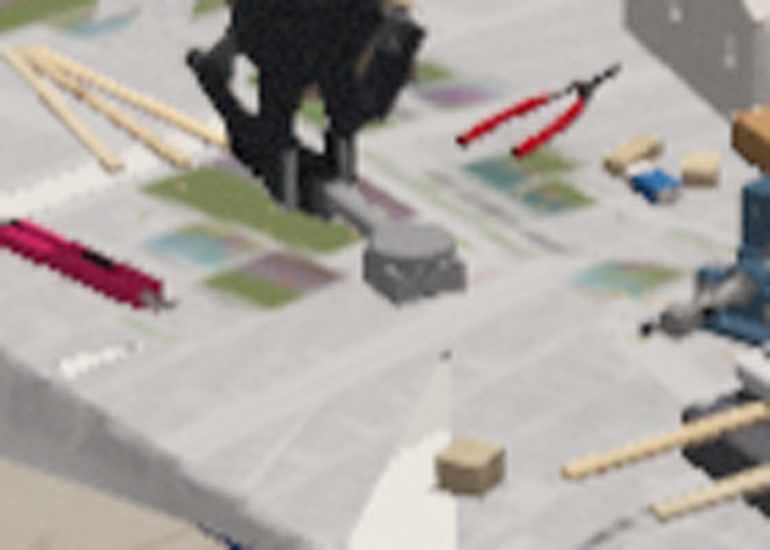

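View pics/w22.png

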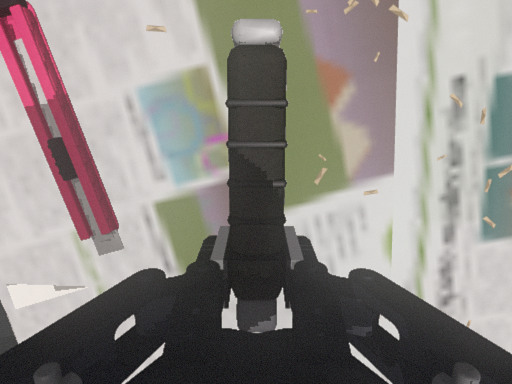

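Call:
{"op": "servo_tool", "data": {"increments": [0,0,-1.5,0,0,0,1,0,0,-2.8,0,0,0,1,0,0,-2.8,0,0,0,1]}}

```text
time_s: 22.7
eef_pos: [0.4515, 0.2939, 0.0098]
orientation: [[0.132, 0.991, 0.012], [0.987, -0.132, 0.087], [0.088, 0.0, -0.996]]
contact_force: [-0.6, -0.9, -4.1]
opening: 0.023
```

Call:
{"op": "servo_tool", "data": {"increments": [0,0,-0.15,0,0,0,1,0,0,-0.3,0,0,0,1,0,0,-0.3,0,0,0,1]}}

```text
time_s: 22.95
eef_pos: [0.4516, 0.2944, 0.0074]
orientation: [[0.131, 0.991, 0.013], [0.987, -0.131, 0.088], [0.089, 0.001, -0.996]]
contact_force: [-1.3, -0.0, -3.7]
opening: 0.0228
```

```bash
python3 st.py
```

```text
t 22.95 pos [0.4516 0.2944 0.0074] ang pos 97.75 tool 82.45 r 0.3713 F [-1.3 -0.  -3.7] Fcw -1.3 Frad 0.1 M [-0.11  0.01  0.  ] open 0.0228
tau 0.478
```

Call:
{"op": "servo_tool", "data": {"increments": [0,0,-0.15,0,0,0,1,0,0,-0.3,0,0,0,1,0,0,-0.3,0,0,0,1]}}

```text
time_s: 23.2
eef_pos: [0.4511, 0.2943, 0.0033]
orientation: [[0.131, 0.991, 0.012], [0.988, -0.131, 0.087], [0.088, 0.0, -0.996]]
contact_force: [-0.3, -0.5, -3.3]
opening: 0.0227
```

```bash
python3 st.py
```

```text
t 23.2 pos [0.4511 0.2943 0.0033] ang pos 97.84 tool 82.46 r 0.3712 F [-0.3 -0.5 -3.3] Fcw -0.4 Frad -0.4 M [-0.09  0.05  0.03] open 0.0227
tau 0.18
```

Essentially on the table (within about 1 mm). Release gradually, then lift.

Call:
{"op": "servo_tool", "data": {"increments": [0,0,0,0,0,0,0.4,0,0,0,0,0,0,0.2,0,0,0,0,0,0,0,0,0,0,0,0,0,-0.5,0,0,0,0,0,0,-1]}}

```text
time_s: 23.62
eef_pos: [0.4512, 0.2943, 0.0034]
orientation: [[0.131, 0.991, 0.012], [0.988, -0.131, 0.087], [0.088, 0.0, -0.996]]
contact_force: [0.3, -0.1, -1.0]
opening: 0.0656
```

Call:
{"op": "servo_tool", "data": {"increments": [0,0,0,0,0,0,-1,0,0,0,0,0,0,-1,0,0,0,0,0,0,-1,0,0,0,0,0,0,-1]}}

```text
time_s: 23.95
eef_pos: [0.4511, 0.2942, 0.0033]
orientation: [[0.131, 0.991, 0.012], [0.988, -0.131, 0.087], [0.088, 0.0, -0.996]]
contact_force: [-0.3, 0.6, -0.3]
opening: 0.0854
```

```bash
python3 st.py
```

```text
t 23.95 pos [0.4511 0.2942 0.0033] ang pos 97.84 tool 82.46 r 0.3712 F [-0.3  0.6 -0.3] Fcw -0.2 Frad 0.7 M [-0.09  0.02  0.01] open 0.0854
tau 0.074
```

Call:
{"op": "servo_tool", "data": {"increments": [0,0,3,0,0,0,-1,0,0,7,0,0,0,-1,0,-3,11,0,0,0,-1,0,-6,15,0,0,0,-1,0,-6,17,0,0,0,-1]}}

```text
time_s: 24.37
eef_pos: [0.4508, 0.231, 0.1748]
orientation: [[0.133, 0.991, 0.011], [0.987, -0.134, 0.086], [0.087, -0.0, -0.996]]
contact_force: [0.9, 0.2, 0.0]
opening: 0.085
```

Call:
{"op": "servo_tool", "data": {"increments": [0,0,0,0,0,0,-1,0,0,0,0,0,0,-1,0,0,0,0,0,0,-1]}}

```text
time_s: 24.62
eef_pos: [0.4508, 0.2347, 0.1731]
orientation: [[0.13, 0.991, 0.011], [0.988, -0.131, 0.088], [0.088, -0.0, -0.996]]
contact_force: [0.2, 0.4, -0.5]
opening: 0.0853
```

```bash
python3 st.py; python3 w.py w23; python3 - <<'E'
import pickle
from h import *
s,i,d,P=pickle.load(open('w23.pkl','rb'))
m=((P[...,2]>.008)&(P[...,2]<.05)&(P[...,0]>.37)&(P[...,0]<.5)&(P[...,1]>.13)&(P[...,1]<.42)).astype(np.uint8)
n,l,st,ce=cv2.connectedComponentsWithStats(m);k=1+st[1:,4].argmax()
q=P[l==k];print(q.min(0),q.max(0))
for y in np.arange(.16,.41,.02):
    t=q[abs(q[:,1]-y)<.004]
    if len(t)>5: print(round(y,3),((t[:,0].min()+t[:,0].max())/2).round(4),np.percentile(t[:,2],90).round(4))
i,d=capture('top');save('t23',i);i,d=capture('scene');save('s23',i)
E
```

```text
t 24.6167 pos [0.4508 0.2347 0.1731] ang pos 99.38 tool 82.49 r 0.3124 F [ 0.2  0.4 -0.5] Fcw 0.3 Frad 0.3 M [-0.12  0.    0.01] open 0.0853
tau -0.073
[0.45079435 0.23467618 0.17310809] -7.507150488104216
[0.41224274 0.14467055 0.00815888] [0.47440613 0.39175801 0.03068667]
0.16 0.435 0.029
0.18 0.4364 0.0289
0.2 0.4395 0.0248
0.22 0.4421 0.0246
0.24 0.4448 0.0247
0.26 0.448 0.0254
0.28 0.45 0.0277
0.3 0.452 0.0281
0.32 0.4554 0.0277
0.34 0.458 0.0279
0.36 0.4607 0.0277
0.38 0.4623 0.027
```

View pics/t23.png

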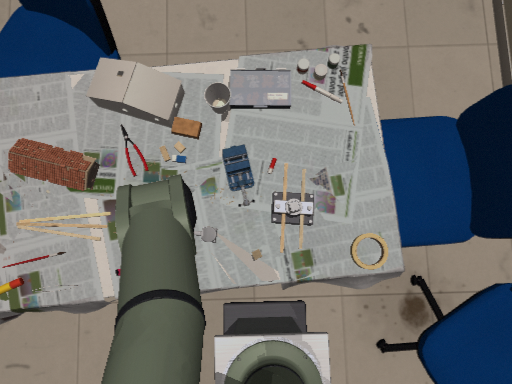

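View pics/s23.png

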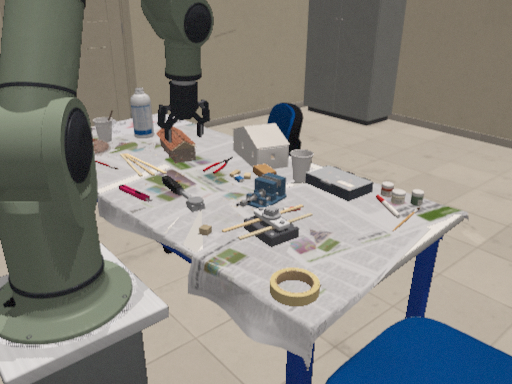

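Call:
{"op": "servo_tool", "data": {"increments": [1,-4,0,-5,0.7,0,-1,2,-8,0,-5,0.7,0,-1,3,-12,0,-5,0.7,0,-1,4,-16,0,-5,0.7,0,-1,5,-20,0,-5,0.7,0,-1]}}

```text
time_s: 25.18
eef_pos: [0.5009, 0.0327, 0.1724]
orientation: [[0.13, 0.992, -0.002], [0.992, -0.13, -0.001], [-0.001, -0.002, -1.0]]
contact_force: [0.3, -0.0, 0.2]
opening: 0.0856
```

Call:
{"op": "servo_tool", "data": {"increments": [0,-4,0,0,0,0,-1,0,-8,-1,0,0,0,-1,0,-12,-2,0,0,0,-1,0,-15,-3,0,0,0,-1,0,-15,-3,0,0,0,-1]}}

```text
time_s: 25.6
eef_pos: [0.4993, -0.122, 0.1413]
orientation: [[0.138, 0.99, -0.003], [0.99, -0.138, -0.002], [-0.003, -0.003, -1.0]]
contact_force: [-1.3, -0.8, 0.0]
opening: 0.0853
```

Call:
{"op": "servo_tool", "data": {"increments": [0,0,0,0,0,0,-1,0,0,0,0,0,0,-1,0,0,0,0,0,0,-1]}}

```text
time_s: 25.85
eef_pos: [0.5012, -0.1145, 0.143]
orientation: [[0.129, 0.992, -0.001], [0.992, -0.129, 0.0], [0.0, -0.001, -1.0]]
contact_force: [0.1, 0.1, 0.1]
opening: 0.0854
```

```bash
python3 w.py w24; python3 - <<'E'
import pickle
from h import *
s,i,d,P=pickle.load(open('w24.pkl','rb'))
C=cam('wrist',s);u,v=map(int,proj(C,[.502,-.0735,.07]))
w=np.zeros(d.shape,bool);w[max(v-40,0):v+40,u-50:u+50]=1
m=w&(P[...,2]>.066)&(P[...,2]<.09)
n,l,st,ce=cv2.connectedComponentsWithStats(m.astype(np.uint8));k=1+st[1:,4].argmax()
print(cv2.minAreaRect(P[l==k][:,:2].astype(np.float32)*1000))
cv2.imwrite('pics/w24z.png',cv2.resize(i[max(v-40,0):v+40,u-50:u+50,::-1],None,fx=7,fy=7,interpolation=cv2.INTER_CUBIC))
E
```

```text
[ 0.50123695 -0.1144817   0.14304332] -7.43577305230753
((502.03131103515625, -73.74828338623047), (28.032167434692383, 28.141374588012695), 14.072708129882812)
```

View pics/w24z.png

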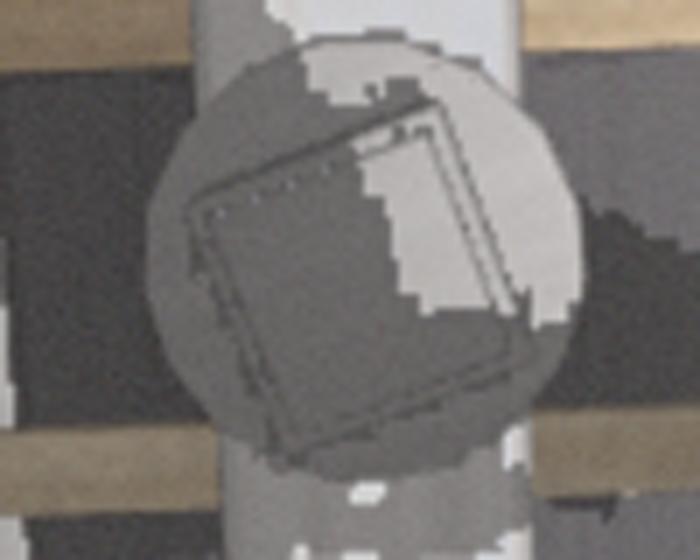

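```bash
python3 -c "
from plant import close_job
print(close_job())"
```

```text
the job is handed in; nothing more can be done
None
```

The bolt is tightened to the click, and the wrench is off the clamp and lying flat at roughly its starting place. The job is handed in at about 26 s of 72, with no verdict reported.

**Seating:** The first try jammed because the socket was about 1–2 mm off, and the wrench tipped in the grip. I lifted it, tilted the tool 5° to level the wrench, and corrected the position. The socket then slid down freely until it reached the flange.

**Tightening:** I turned the handle about 60° clockwise. The torque rose to a noisy peak of about 1.3 N m, then fell steadily to about 0.87 N m. I took that fall as the click and stopped.

**Taking it off:** I turned back until the torque was zero, then about 3° more. A small reverse torque of about 0.09 N m showed there, and I lifted off.

**Last checks:**
- **Bolt:** its head had turned from about 51° to 14°, roughly 0.64 rad, so it is past 0.48 rad and stayed tight.
- **Wrench:** the height profile along it matches the start, so it is flat. The socket is over 0.2 m from the bolt.
- **Other things on the table:** they look unmoved in the pictures, and no force limit was approached.

**One disagreement:** I could not read the breakaway angle directly. The fall in torque puts the largest angle at about 0.15–0.2 rad. Handle and bolt angles alone, ignoring any flex, would put it close to the 0.30 limit. I trust the torque figure more, but the margin to overtightening is not certain.

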